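# Change over the sample shaker behind its isolator

## Task

The shaker's run is over: turn its isolator off with the bar handle before you touch anything on the platform, then take off all the finished amber bottles and stand them upright in the empty white tray. With the power still off, stand every lidded sample jar upright on the platform, one in each bay and fully down on its floor, and only then turn the isolator back on. Leave the other things on the bench where they are.

Things in the scene. Friction and masses are not known exactly. Their poses are not given: they have to be found in the camera images.
- handle (a joint): angle of the isolator's rotary handle, rad: 0 = off, 1.571 = on; it turns clockwise seen from above as the value grows, about an upright axis, between stops at 0 and 1.571. Snap action: it resists with up to 0.17 N m, most at the stop, on the way to half travel (0.785), and once past about 0.85 (or below about 0.72 going back) it snaps on by itself to that stop and stays there. It starts on
- handle_grip (a point): point on the handle's turning axis, 102 mm above the bench, in the bar grip: the bar is 66 mm long, 15 mm thick, from 81 to 114 mm above the bench, over a round collar 52 mm in diameter whose top is at 81 mm. The point turns with the handle: its x axis lies along the bar, its y axis across it (the direction to pinch)
- isolator: the shaker's power isolator, a fixed grey enclosure 125 x 125 mm, 70 mm high, to one side of the shaker (either side); origin under its centre; with the handle off the bar lies along its x axis, on along its y axis
- shaker: reciprocating platform shaker, fixed, standing still: white base 200 (x) x 380 (y) mm, origin under its centre, y along the row of bays. The platform floor, 90 mm above the bench, carries a rack of 6 mm steel rods in two tiers (centres 15 and 40 mm, tops at most 43 mm above the floor) that makes one row of four open-topped bays, each 78 x 78 mm inside, 84 mm apart
- bay0 (a point): centre of the floor of bay 0 of the platform's row (the -y end of the shaker), 90 mm above the bench; axes as the shaker's
- bay1 (a point): centre of the floor of bay 1 of the platform's row (second from -y of the shaker), 90 mm above the bench; axes as the shaker's
- bay2 (a point): centre of the floor of bay 2 of the platform's row (second from +y of the shaker), 90 mm above the bench; axes as the shaker's
- bay3 (a point): centre of the floor of bay 3 of the platform's row (the +y end of the shaker), 90 mm above the bench; axes as the shaker's
- tray: shallow white tray for finished bottles, fixed, empty at the start, on the other side of the shaker from the isolator: outside 260 (x) x 120 (y) mm, walls 4 mm thick and 28 mm high, floor 4 mm thick; origin under its centre. Three bottles stand in it in a row along x, 80 mm apart
- jar0: straight-sided screw-lid sample jar, upright at the start on the bench: plain cylinder 64 mm in diameter, 88 mm high (the white lid is the top 24 mm, flush with the wall), about 0.22 kg; origin at the centre of its underside, z up along its axis. Two to four jars are present; an absent one reads None
- jar1: straight-sided screw-lid sample jar, upright at the start on the bench: plain cylinder 64 mm in diameter, 88 mm high (the white lid is the top 24 mm, flush with the wall), about 0.22 kg; origin at the centre of its underside, z up along its axis. Two to four jars are present; an absent one reads None
- jar2: straight-sided screw-lid sample jar, upright at the start on the bench: plain cylinder 64 mm in diameter, 88 mm high (the white lid is the top 24 mm, flush with the wall), about 0.22 kg; origin at the centre of its underside, z up along its axis. Two to four jars are present; an absent one reads None
- jar3: straight-sided screw-lid sample jar, upright at the start on the bench: plain cylinder 64 mm in diameter, 88 mm high (the white lid is the top 24 mm, flush with the wall), about 0.22 kg; origin at the centre of its underside, z up along its axis. Two to four jars are present; an absent one reads None
- bottle0: finished amber bottle, upright at the start in a bay of the shaker platform: body 58 mm in diameter up to 86 mm, sloping shoulder to 106 mm, neck 28 mm, then a round black cap 33 mm in diameter from 118 to 150 mm above the underside, about 0.3 kg; origin at the centre of its underside, z up along its axis. Two or three bottles are present; an absent one reads None
- bottle1: finished amber bottle, upright at the start in a bay of the shaker platform: body 58 mm in diameter up to 86 mm, sloping shoulder to 106 mm, neck 28 mm, then a round black cap 33 mm in diameter from 118 to 150 mm above the underside, about 0.3 kg; origin at the centre of its underside, z up along its axis. Two or three bottles are present; an absent one reads None
- bottle2: finished amber bottle, upright at the start in a bay of the shaker platform: body 58 mm in diameter up to 86 mm, sloping shoulder to 106 mm, neck 28 mm, then a round black cap 33 mm in diameter from 118 to 150 mm above the underside, about 0.3 kg; origin at the centre of its underside, z up along its axis. Two or three bottles are present; an absent one reads None
- bottle3: finished amber bottle, upright at the start in a bay of the shaker platform: body 58 mm in diameter up to 86 mm, sloping shoulder to 106 mm, neck 28 mm, then a round black cap 33 mm in diameter from 118 to 150 mm above the underside, about 0.3 kg; origin at the centre of its underside, z up along its axis. Two or three bottles are present; an absent one reads None
- cup: empty open clear cup, 86 mm across, 62 mm high, at the far left (+y); not part of the job, leave it; origin under its centre
- cup_stack: stack of empty cups, 91 mm across, 112 mm high, past the shaker's left (+y) side; leave it; origin under its centre
- wash_bottle: white wash bottle with a bent spout, 64 mm across, 200 mm high, past the shaker's right (-y) side; leave it; origin under its centre
- marker: marker pen 130 mm long, 15 mm thick, at the far right (-y); leave it; origin under its centre
Things that resemble listed ones, but are neither listed nor needed, are in the scene too. Leave any blue look-alike of the bottle1 alone.

How it is judged (in metres and radians):
On the way, in this order (a step that is already met when the one before it is completed fails the run):
1. the isolator is turned off (value of joint handle below 0.12 rad), for 0.2 s.
2. with the isolator off, all bottles stand upright in the tray and all jars upright in bays of the platform (value of joint handle below 0.12 rad and x of jar0 in the frame of shaker between -0.03 and 0.03 m and y of jar0 in the frame of shaker between -0.16 and 0.16 m and z of jar0 in the frame of shaker between 0.084 and 0.096 m and angle between each of jar0, jar1, jar2, jar3, bottle0, bottle1, bottle2, bottle3's own z axis and vertical below 0.12 rad and x of jar1 in the frame of shaker between -0.03 and 0.03 m and y of jar1 in the frame of shaker between -0.16 and 0.16 m and z of jar1 in the frame of shaker between 0.084 and 0.096 m and x of jar2 in the frame of shaker between -0.03 and 0.03 m and y of jar2 in the frame of shaker between -0.16 and 0.16 m and z of jar2 in the frame of shaker between 0.084 and 0.096 m and x of jar3 in the frame of shaker between -0.03 and 0.03 m and y of jar3 in the frame of shaker between -0.16 and 0.16 m and z of jar3 in the frame of shaker between 0.084 and 0.096 m and x of bottle0 in the frame of tray between -0.11 and 0.11 m and y of bottle0 in the frame of tray between -0.045 and 0.045 m and z of bottle0 in the frame of tray between -0.002 and 0.012 m and x of bottle1 in the frame of tray between -0.11 and 0.11 m and y of bottle1 in the frame of tray between -0.045 and 0.045 m and z of bottle1 in the frame of tray between -0.002 and 0.012 m and x of bottle2 in the frame of tray between -0.11 and 0.11 m and y of bottle2 in the frame of tray between -0.045 and 0.045 m and z of bottle2 in the frame of tray between -0.002 and 0.012 m and x of bottle3 in the frame of tray between -0.11 and 0.11 m and y of bottle3 in the frame of tray between -0.045 and 0.045 m and z of bottle3 in the frame of tray between -0.002 and 0.012 m), for 0.2 s.
3. the isolator is turned on (value of joint handle above 1.45 rad), for 0.2 s.
At the end, for the whole second after the job is handed in: the isolator handle is at its on stop (more than 1.45 rad); every bottle stands in the tray, on its floor and within 7 degrees of upright; every jar stands in a bay on the platform floor (within 6 mm of its height) and within 7 degrees of upright; all at rest (value of joint handle above 1.45 rad and x of jar0 in the frame of shaker between -0.03 and 0.03 m and y of jar0 in the frame of shaker between -0.16 and 0.16 m and z of jar0 in the frame of shaker between 0.084 and 0.096 m and angle between each of jar0, jar1, jar2, jar3, bottle0, bottle1, bottle2, bottle3's own z axis and vertical below 0.12 rad and x of jar1 in the frame of shaker between -0.03 and 0.03 m and y of jar1 in the frame of shaker between -0.16 and 0.16 m and z of jar1 in the frame of shaker between 0.084 and 0.096 m and x of jar2 in the frame of shaker between -0.03 and 0.03 m and y of jar2 in the frame of shaker between -0.16 and 0.16 m and z of jar2 in the frame of shaker between 0.084 and 0.096 m and x of jar3 in the frame of shaker between -0.03 and 0.03 m and y of jar3 in the frame of shaker between -0.16 and 0.16 m and z of jar3 in the frame of shaker between 0.084 and 0.096 m and x of bottle0 in the frame of tray between -0.11 and 0.11 m and y of bottle0 in the frame of tray between -0.045 and 0.045 m and z of bottle0 in the frame of tray between -0.002 and 0.012 m and x of bottle1 in the frame of tray between -0.11 and 0.11 m and y of bottle1 in the frame of tray between -0.045 and 0.045 m and z of bottle1 in the frame of tray between -0.002 and 0.012 m and x of bottle2 in the frame of tray between -0.11 and 0.11 m and y of bottle2 in the frame of tray between -0.045 and 0.045 m and z of bottle2 in the frame of tray between -0.002 and 0.012 m and x of bottle3 in the frame of tray between -0.11 and 0.11 m and y of bottle3 in the frame of tray between -0.045 and 0.045 m and z of bottle3 in the frame of tray between -0.002 and 0.012 m and linear speed of each of jar0, jar1, jar2, jar3, bottle0, bottle1, bottle2, bottle3 below 0.03 m/s); the robot touches nothing.
It fails at once if the robot handles a bottle over the platform while the isolator is on (value of joint handle above 1.2 rad and ((contact force between the fingers and bottle0 above 1 N and x of bottle0 in the frame of shaker between -0.06 and 0.06 m and y of bottle0 in the frame of shaker between -0.19 and 0.19 m) or (contact force between the fingers and bottle1 above 1 N and x of bottle1 in the frame of shaker between -0.06 and 0.06 m and y of bottle1 in the frame of shaker between -0.19 and 0.19 m) or (contact force between the fingers and bottle2 above 1 N and x of bottle2 in the frame of shaker between -0.06 and 0.06 m and y of bottle2 in the frame of shaker between -0.19 and 0.19 m) or (contact force between the fingers and bottle3 above 1 N and x of bottle3 in the frame of shaker between -0.06 and 0.06 m and y of bottle3 in the frame of shaker between -0.19 and 0.19 m))).
It fails at once if the robot handles a jar over the platform while the isolator is on (value of joint handle above 1.2 rad and ((contact force between the fingers and jar0 above 1 N and x of jar0 in the frame of shaker between -0.06 and 0.06 m and y of jar0 in the frame of shaker between -0.19 and 0.19 m) or (contact force between the fingers and jar1 above 1 N and x of jar1 in the frame of shaker between -0.06 and 0.06 m and y of jar1 in the frame of shaker between -0.19 and 0.19 m) or (contact force between the fingers and jar2 above 1 N and x of jar2 in the frame of shaker between -0.06 and 0.06 m and y of jar2 in the frame of shaker between -0.19 and 0.19 m) or (contact force between the fingers and jar3 above 1 N and x of jar3 in the frame of shaker between -0.06 and 0.06 m and y of jar3 in the frame of shaker between -0.19 and 0.19 m))).
It fails at once if one of the other loose things on the bench (cups, wash bottle, marker) is pushed more than 30 mm from its place (distance of any of cup, cup_stack, wash_bottle, marker from where it was at the start of the episode above 0.03 m).
Of jar0, jar1, jar2, jar3 only 2 to 4 are there at a start; the rules pass over those that are not, and their reading is None.
Of bottle0, bottle1, bottle2, bottle3 only 2 to 3 are there at a start; the rules pass over those that are not, and their reading is None.
At some moment in a run one of jar0, jar1, jar2, jar3 may be knocked a few centimetres aside while the robot is not near it.
It also fails if it takes over 210 s, if anything falls off the work surface, if the arm or the gripper's body presses on something with over 40 N, if the wrist force passes 120 N, or if a joint passes its speed limit or range.

## Robot

A 7-joint arm with a two-finger parallel gripper is mounted at the origin on the work surface. World frame = base frame: x ahead of the robot, y to its left, z up, the work surface at z = 0. Lengths are in mm, angles in rad, forces in N, time in s.
With the tool pointing down it reaches from about 400 to 900 mm from the base axis. Payload 5.5 kg.
Tool frame: the origin (TCP) lies at the very end of the fingers, on their centre line; the grasp point (between the pads) lies 19 mm behind it; z points along the fingers, y is the line along which they close (so a half turn about z gives the same grasp; the last joint's range is limited). The gripper opens to 85 mm and grips with 20 to 120 N. Pads are 22 mm wide; open, the fingers measure 114 mm over their backs; the gripper's body (76 mm by 85 mm) begins 54 mm behind the grasp point. The pads swing forward as they close: fully open they stand 13 mm farther back than shut.
Start: joints at [1.398, 0.501, -0.427, 1.55, 0.221, 1.138, -0.21], TCP at [274.421, -589.231, 197.71] pointing down, gripper open.
Joint ranges: [-2.88, 2.88], [-0.31, 2.03], [-1.54, 1.56], [0.2, 2.42], [-1.41, 4.55], [0.19, 2.02], [-2.57, 2.57]. Speed limits (rad/s): [2.57, 2.57, 3.14, 3.14, 3.14, 3.14, 3.14].

## Interface

Orientations are given as a unit quaternion [x, y, z, w].
In Python, from workcell import r gives the robot as it stands. The module is installed in compiled form; this text tells all that it offers.
- The arm moves only by the tool move_arm, never from a script. Its argument "commands" is text: rows parted by semicolons, each of 7 numbers parted by spaces: the shift along the tool's x, y, z in units of 30 cm (1.0 is 30 cm), then the turn, a rotation vector about the tool's x, y, z in units of pi rad (1.0 is pi rad), then the finger opening in mm, from 0 to 85.4. In form: tx ty tz wx wy wz claw; .... A call has 1 to 8 rows; each row is the pose to reach, as a shift and turn from the pose commanded when the call began, along the tool's axes at that moment, turning the shorter way round; what a row does not reach only later rows make up. A row lasts 1/12 s, in which the tool goes at most 41.7 mm and 7.16 degrees, less where a joint would pass 70% of its speed; a pose out of reach is approached as far as the arm can. A call with a number of a shift or a turn outside -1 to 1 is refused whole. A call with a gripper value outside its range is refused whole. The fingers move at their own pace and stop on an object; "grip_force" is the grip in N (left out, the last holds). Time passes only in rows, so rows that repeat a pose let the fingers close. It gives the time, the measured TCP pose, the force, the opening and the grip force at its end, in the units of the state.
- r.state(): the state, without advancing time (a new reading comes with each control period).
- r.snapshot(name): name is "side" or "top"; returns a dict with "image" (420x560x3 uint8, red, green, blue), "range_z" (420x560 float32, mm along the optical axis (not along the pixel's ray), 0 where there is no reading), "fov_y" (degrees; the focal length in pixels is half the picture's height over the tangent of half this angle, whatever the lens; pixels are square), "cx", "cy" (the principal point, pixels), "k1" (the pictures are not rectified: a ray, as slopes to the right and down, at radius r is drawn at 1 + k1 r^2 times it, then the intrinsics apply), "view" (4x4, takes a point from world to camera coordinates). Camera axes: x right, y down, z forward; pixel columns grow to the right and rows downward; lengths in mm; the calibration is good to about 2 mm. A picture is of the moment at which its call begins.
- r.job_done(): hands the job in; it is judged then, once.
The state is a dict: "time_s": time; "joints": joint angles; "joint_velocities": joint speeds; "tau": joint torques, N m; "tool_pos": TCP position; "ee_rot": TCP orientation; "wrist_force": force on the tool from outside, world axes, zero at the start; "torque": the same for the moment, N m; "grip_width": finger opening in mm; "finger_force": force on a finger pad.
Only numpy, scipy, OpenCV 4.12 (cv2) and the standard library are available. Lean on these libraries where they do the work, as an engineer would, in place of code of your own. Each camera call takes 0.05 s, during which the arm holds its last target. There are 200 camera calls.

## Working session

There is one attempt and no reset: what is moved stays moved. The work goes in short steps, Python scripts to look and compute and a tool call to move; the robot and the scene stay as the last step left them, time stands still between calls to the robot, and variables do not carry over. Pictures are saved under pics/ and viewed, at most 14 in all, crops included, and the job is handed in when it is done.

Besides the shell and the picture viewer there is one more tool, called after "Emit:" by a JSON object that holds its "fn" and its "kwargs". move_arm: Moves the arm, as the interface text tells. Its arguments: {"type":"object","properties":{"commands":{"type":"string"},"grip_force":{"type":"number"}},"required":["commands"]}

```bash
mkdir -p pics
cat > h.py <<'E'
import numpy as np, cv2
from workcell import r
from scipy.spatial.transform import Rotation as R
def snap(n):
    s=r.snapshot(n); s['f']=s['image'].shape[0]/2/np.tan(np.radians(s['fov_y'])/2); return s
def rays(s,uv):
    uv=np.atleast_2d(uv).astype(float)
    K=np.array([[s['f'],0,s['cx']],[0,s['f'],s['cy']],[0,0,1]])
    d=(uv-[s['cx'],s['cy']])/s['f']; x=d.copy()
    for _ in range(30): x=d/(1+s['k1']*(x**2).sum(1,keepdims=True))
    return np.c_[x,np.ones(len(x))]
def onplane(s,uv,z):
    V=np.array(s['view']); Rm,t=V[:3,:3],V[:3,3]; c=-Rm.T@t; d=rays(s,uv)@Rm
    return c+d*((z-c[2])/d[:,2])[:,None]
def cloud(s):
    h,w=s['range_z'].shape; v,u=np.mgrid[:h,:w]
    p=rays(s,np.c_[u.ravel(),v.ravel()])*s['range_z'].ravel()[:,None]
    V=np.array(s['view']); return ((p-V[:3,3])@V[:3,:3]).reshape(h,w,3)
def save(s,n): cv2.imwrite('pics/'+n,s['image'][:,:,::-1])
E
python3 - <<'E'
from h import *
print(r.state())
for n in('top','side'):
    s=snap(n); save(s,n+'0.png'); print(n,s['f'],s['cx'],s['cy'],s['k1'],np.round(s['view'],3).tolist())
    np.savez(n+'0.npz',**s)
E
```

```text
{'time_s': 0.0, 'joints': array([ 1.398225  ,  0.50184016, -0.42676497,  1.55143527,  0.22077216,
        1.13831307, -0.21033987]), 'joint_velocities': array([-0.00086212,  0.00034395,  0.00052977,  0.00094963, -0.00052996,
       -0.00228458, -0.00057898]), 'tau': array([ 1.38810756e-03, -5.69529712e+01, -5.81592098e+00, -2.80942386e+01,
        1.07009671e-02,  1.21248071e-02,  2.88365449e-06]), 'tool_pos': array([ 274.00576741, -588.58936985,  196.66804656]), 'ee_rot': array([ 9.76358664e-01,  2.16154600e-01, -1.73540863e-04, -9.58520411e-04]), 'wrist_force': array([-0.05164608, -0.50693356, -1.12423359]), 'torque': array([-0.00906436, -0.00361138,  0.00049838]), 'finger_force': 0.0, 'grip_width': 85.36160165621477}
top 478.0043552446575 277.90692656734154 213.87276803973495 -0.06946575977164018 [[0.022, -1.0, 0.011, -32.771], [-0.981, -0.024, -0.191, 561.988], [0.191, -0.006, -0.982, 1298.755], [0.0, 0.0, 0.0, 1.0]]
side 423.3519611515475 281.29290525581075 208.55219741821213 -0.04911559145018053 [[-0.866, -0.5, 0.004, 493.787], [-0.357, 0.614, -0.704, 272.459], [0.35, -0.611, -0.71, 1173.552], [0.0, 0.0, 0.0, 1.0]]
```

View pics/top0.png

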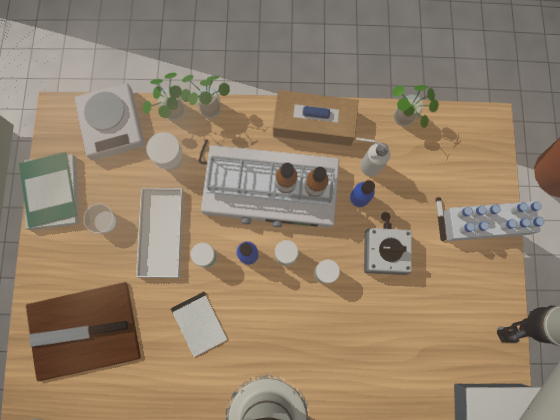

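View pics/side0.png

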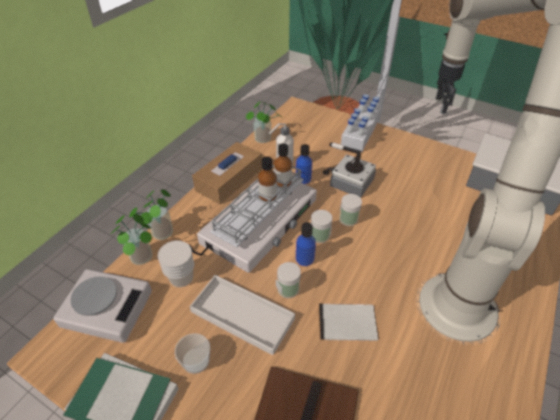

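The top view shows the shaker at (271,185) with amber bottles at (287,177) and (317,180). Blue look-alikes are at (248,253) and (362,194). White-lid jars are at (203,254), (286,252) and (327,271), the tray is at (160,233) and the isolator at (389,250). The side view agrees: amber at (267,180) and (284,165), jars at (289,280), (321,225) and (351,209).

Run:
```python
from h import *
S={n:dict(np.load(n+'0.npz')) for n in('top','side')}
for n in S:
    s=S[n]; s['P']=cloud(s)
P=S['top']['P']; im=S['top']['image']; hsv=cv2.cvtColor(im,cv2.COLOR_RGB2HSV)
def comp(m,name,minA=40):
    k,l,st,c=cv2.connectedComponentsWithStats(m.astype(np.uint8))
    for i in range(1,k):
        if st[i,4]>minA:
            q=P[l==i]; print(name,c[i].round(1),st[i,4],'mean',q.mean(0).round(1),'mid',((q.min(0)+q.max(0))/2).round(1),'size',np.ptp(q,axis=0).round(0))
x,y,z=P[...,0],P[...,1],P[...,2]
reg=(abs(y)<450)&(x>200)&(x<900)
comp((abs(z-88)<7)&reg&(hsv[...,1]<90)&(hsv[...,2]>120),'z88')
comp((abs(z-240)<6)&reg,'z240',10)
comp((abs(z-150)<6)&reg,'z150',10)
comp((abs(z-114)<6)&reg,'z114',10)
def rect(m,name):
    k,l,st,c=cv2.connectedComponentsWithStats(m.astype(np.uint8)); i=1+st[1:,4].argmax(); q=P[l==i][:,:2].astype(np.float32)
    print(name,c[i],st[i,4],cv2.minAreaRect(q),P[l==i][:,2].mean())
box=lambda u0,u1,v0,v1:np.pad(np.ones((v1-v0,u1-u0),bool),((v0,420-v1),(u0,560-u1)))
rect(box(195,345,140,230)&(z>75)&(z<96),'shaker')
rect(box(130,190,180,285)&(z>15)&(z<40),'tray')
rect(box(355,420,222,280)&(z>60)&(z<76),'iso')
rect(box(355,420,222,280)&(z>108)&(z<122),'bar')
c=[cv2.resize(S['top']['image'][200:300,340:440],(390,390),interpolation=3),cv2.resize(S['side']['image'][120:220,310:410],(390,390),interpolation=3)]
cv2.imwrite('pics/c1.png',np.hstack(c)[:,:,::-1])
```

```text
z88 [170.6 161. ] 58 mean [701.1 287.2  87. ] mid [715.  297.   87.5] size [59. 70. 12.]
z88 [224.8 173.6] 630 mean [667.  131.9  89.9] mid [666.5 131.6  88.1] size [77. 77. 14.]
z88 [254.9 176.7] 670 mean [660.   47.3  90.1] mid [660.7  47.1  89.1] size [78. 82. 12.]
z88 [273.6 180.5] 109 mean [650.3  -5.1  90.3] mid [655.5  -8.3  89.7] size [72. 25. 10.]
z88 [296.9 181.9] 98 mean [647.8 -70.4  90.2] mid [650.5 -66.4  89.1] size [71. 24. 11.]
z88 [304.3 180.9] 98 mean [651.3 -90.8  90.1] mid [648.9 -95.6  88.4] size [72. 22. 12.]
z88 [327.1 186.3] 87 mean [ 637.5 -154.9   90.2] mid [ 644.  -150.3   89.5] size [71. 25. 10.]
z88 [266.5 196.7] 403 mean [603.4  13.4  89.7] mid [604.6   7.8  88.2] size [ 38. 349.  14.]
z88 [285.7 251. ] 425 mean [453.7 -42.7  88.4] mid [454.  -42.4  88.2] size [61. 63. 13.]
z88 [202.3 253.7] 428 mean [441.  183.4  88.1] mid [441.5 184.6  87.7] size [64. 61. 13.]
z88 [327.1 270.6] 443 mean [ 403.2 -155.9   88.3] mid [ 403.6 -156.8   87.9] size [63. 63. 13.]
z240 [286.6 168. ] 135 mean [642.9 -37.3 240.1] mid [643.9 -37.2 239.7] size [32. 33. 11.]
z240 [31
[... 2047 characters left out ...]
 466.6 -333.1  114.1] mid [ 466.9 -333.3  114.2] size [15. 65. 12.]
shaker [254.84593023 176.70930233] 688 ((660.2545776367188, 47.81221008300781), (78.12128448486328, 73.92073822021484), 85.23030853271484) 90.26700432324934
tray [158.66783831 233.92794376] 569 ((507.5428771972656, 321.04620361328125), (260.0169677734375, 124.34439849853516), 1.0242938995361328) 24.999576514839298
iso [389.3807178  249.97044335] 1421 ((467.23211669921875, -333.1263427734375), (120.33171081542969, 120.15177154541016), 88.10700988769531) 70.36259449665485
bar [394.05035971 247.48201439] 139 ((466.6755065917969, -333.3226318359375), (14.631187438964844, 65.45743560791016), 1.1778309345245361) 114.18783395844979
```

View pics/c1.png

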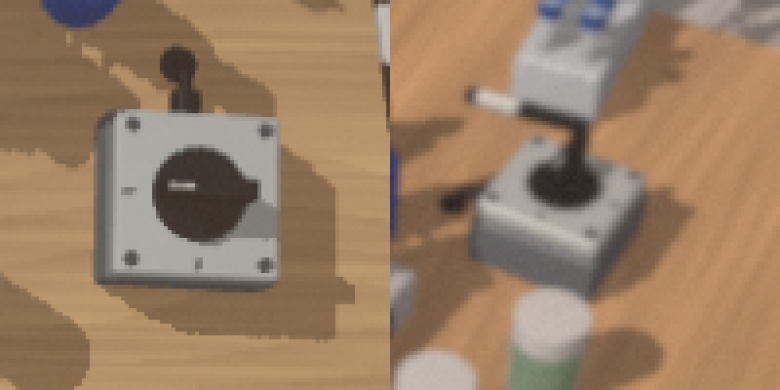

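The crop shows the isolator's bar lying along image x, which is world y, so it is on. The bar runs (165,185)-(260,190), with centre at about (467,-333) and top at 114, as specified. Candidates are amber caps at (287,168) and (319,172), z=240 on the platform, and blue bottles at (245,248) and (368,185), z=150 on the bench. The amber ones fit the description. Next is the shaker fit and the handle plan.

```bash
cat >> h.py <<'E'
def plan(x,y,z,psi):
    s=r.state(); Rc=R.from_quat(s['ee_rot']); Rt=R.from_euler('z',psi,degrees=True)*R.from_quat([1,0,0,0])
    t=Rc.inv().apply(np.array([x,y,z])-s['tool_pos'])/300; w=(Rc.inv()*Rt).as_rotvec()/np.pi
    print('plan',t.round(3),w.round(4),'q',s['joints'].round(2),'tcp',s['tool_pos'].round(1),'grip',round(s['grip_width'],1))
E
python3 - <<'E'
from h import *
for n in('top','side'):
    s=dict(np.load(n+'0.npz')); P=cloud(s); x,y,z=P[...,0],P[...,1],P[...,2]
    m=(x>560)&(x<740)&(abs(y)<230)&(z>127)&(z<136)
    # drop bottles: near caps
    for c in((644,-37),(635,-118)): m&=np.hypot(x-c[0],y-c[1])>36
    m=cv2.morphologyEx(m.astype(np.uint8),0,np.ones((1,1)))>0
    q=P[m][:,:2].astype(np.float32); print(n,'rods',len(q),cv2.minAreaRect(q))
    ang=np.radians(4); 
    # base side/top outline
    m=(x>520)&(x<780)&(abs(y-5)<215)&(z>60)&(z<100)
    k,l,st,c=cv2.connectedComponentsWithStats(m.astype(np.uint8)); i=[j for j in range(1,k) if st[j,4]>60]
    q=P[np.isin(l,i)][:,:2].astype(np.float32); print(n,'base',cv2.minAreaRect(q))
    im=s['image'].copy(); cv2.imwrite(f'pics/{n}_sh.png',cv2.resize(im[140:235,195:345] if n=='top' else im[140:270,190:330],None,fx=4,fy=4,interpolation=3)[:,:,::-1])
plan(467,-333,190,90)
E
```

```text
top rods 725 ((649.404541015625, 3.64788818359375), (339.68792724609375, 92.000244140625), 85.36661529541016)
top base ((647.9796752929688, 3.0604705810546875), (373.3706970214844, 198.6246795654297), 85.37844848632812)
side rods 458 ((646.262939453125, 7.7736053466796875), (343.6426086425781, 92.05513000488281), 85.4158935546875)
side base ((611.5752563476562, 19.246246337890625), (362.5120544433594, 169.2082977294922), 73.53971862792969)
plan [ 0.943 -0.501  0.024] [-5.000e-04 -3.000e-04 -3.613e-01] q [ 1.4   0.5  -0.43  1.55  0.22  1.14 -0.21] tcp [ 274.  -588.7  196.8] grip 84.9
```

View pics/top_sh.png

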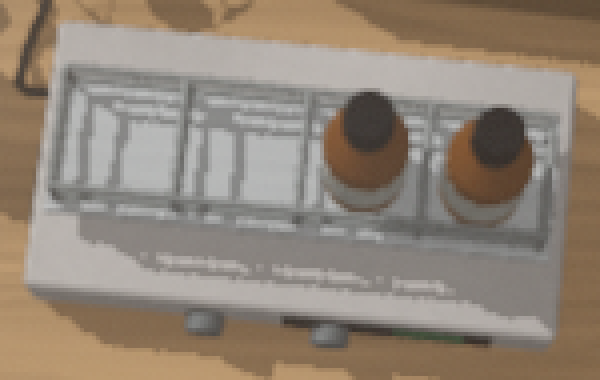

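Crop: both amber bottles stand in the two right-hand bays, (369,150) and (490,165), and the two left bays are empty. Fit: shaker centre is about (648,4.5), y axis tilted 4.6°, so bay3 (658,130), bay2 (652,46), bay1 (645,-37). The rack and base sizes match the spec.

Emit:
{"fn": "move_arm", "kwargs": {"commands": "0.943 -0.501 0.024 0 0 -0.361 85; 0.943 -0.501 0.024 0 0 -0.361 85; 0.943 -0.501 0.024 0 0 -0.361 85; 0.943 -0.501 0.024 0 0 -0.361 85; 0.943 -0.501 0.024 0 0 -0.361 85; 0.943 -0.501 0.024 0 0 -0.361 85; 0.943 -0.501 0.024 0 0 -0.361 85; 0.943 -0.501 0.024 0 0 -0.361 85", "grip_force": 80}}

```text
time_s: 0.77
tool_pos: [469.6, -329.1, 190.6]
ee_rot: [0.75, 0.662, 0.001, -0.0]
wrist_force: [0.2, -0.7, -0.3]
grip_width: 85.1
finger_force: 0.0
```

```bash
python3 -c "
from h import *
plan(467,-333,150,91)"
```

```text
plan [-0.014 -0.007  0.135] [ 0.0003 -0.0004 -0.0453] q [ 1.14  0.43 -0.74  1.75  0.32  1.09  0.17] tcp [ 469.6 -329.1  190.6] grip 85.1
```

Emit:
{"fn": "move_arm", "kwargs": {"commands": "-0.014 -0.007 0.13 0 0 -0.045 85; -0.014 -0.007 0.2 0 0 -0.045 85; -0.014 -0.007 0.27 0 0 -0.045 85; -0.014 -0.007 0.34 0 0 -0.045 85; -0.014 -0.007 0.34 0 0 -0.045 85; -0.014 -0.007 0.34 0 0 -0.045 85"}}

```text
time_s: 1.27
tool_pos: [463.8, -336.7, 87.5]
ee_rot: [0.705, 0.709, -0.0, -0.002]
wrist_force: [0.3, 0.3, -0.3]
grip_width: 85.2
finger_force: 0.0
```

```bash
python3 -c "
from h import *
plan(467,-333,87,91);print(r.state()['wrist_force'])"
```

```text
plan [0.012 0.011 0.002] [-0.0007 -0.0007 -0.0035] q [ 1.11  0.57 -0.7   1.83  0.45  0.91  0.22] tcp [ 463.8 -336.7   87.5] grip 85.2
[ 0.29680417  0.25695703 -0.2549562 ]
```

Emit:
{"fn": "move_arm", "kwargs": {"commands": "0.012 0.011 0 0 0 0 85; 0.012 0.011 0 0 0 0 10; 0.012 0.011 0 0 0 0 10; 0.012 0.011 0 0 0 0 10; 0.012 0.011 0 0 0 0 10; 0.012 0.011 0 0 0 0 10; 0.012 0.011 0 0 0 0 10; 0.012 0.011 0 0 0 0 10"}}

```text
time_s: 1.93
tool_pos: [468.0, -334.0, 88.6]
ee_rot: [0.705, 0.709, -0.0, 0.0]
wrist_force: [-0.1, -1.1, -0.2]
grip_width: 10.1
finger_force: 0.0
```

The fingers closed to 10 mm without contact, so I'll look.

Run:
```python
from h import *
ims=[]
for n,b in(('top',(180,300,330,450)),('side',(100,220,300,420))):
    s=snap(n); np.savez(n+'1.npz',**s); ims.append(cv2.resize(s['image'][b[0]:b[1],b[2]:b[3]],(400,400),interpolation=3))
cv2.imwrite('pics/c2.png',np.hstack(ims)[:,:,::-1]); plan(467,-333,87,91); print(r.state()['finger_force'])
```

```text
plan [ 0.003 -0.003  0.005] [-0.      0.     -0.0035] q [ 1.1   0.57 -0.7   1.83  0.45  0.91  0.21] tcp [ 468.  -333.9   88.5] grip 10.0
0.0
```

View pics/c2.png

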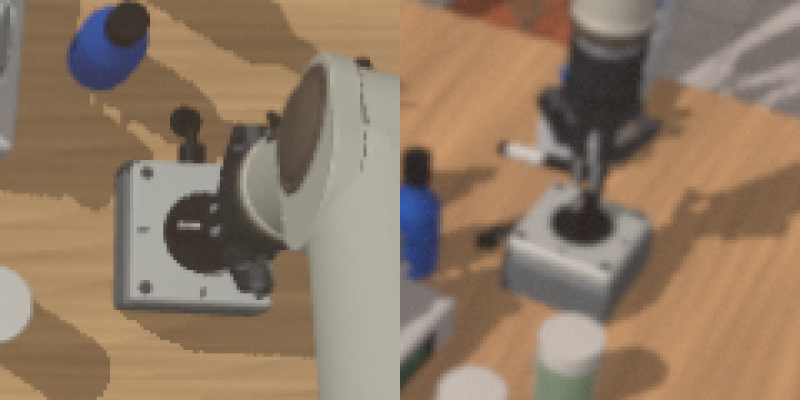

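Run:
```python
from h import *
def proj(s,p):
    V=s['view']; c=V[:3,:3]@np.array(p,float)+V[:3,3]; a=c[:2]/c[2]; a=a*(1+s['k1']*(a@a)); return (a*s['f']+[s['cx'],s['cy']]).round(1)
for n in('top','side'):
    s=dict(np.load(n+'1.npz')); P=cloud(s); x,y,z=P[...,0],P[...,1],P[...,2]
    print(n,'tcp px',proj(s,(468,-334,88)),'bar ends',proj(s,(467,-300,114)),proj(s,(467,-366,114)))
    for z0 in range(75,220,10):
        m=(z>z0)&(z<=z0+10)&(abs(x-467)<80)&(abs(y+333)<80)
        if m.sum()>3: q=P[m]; print(z0,m.sum(),q.min(0).round(0)[:2],q.max(0).round(0)[:2],np.median(q,0).round(0)[:2])
```

```text
top tcp px [392.  248.2] bar ends [381.8 247.1] [406.2 247.6]
75 214 [ 410. -375.] [ 519. -275.] [ 456. -324.]
85 19 [ 447. -340.] [ 491. -300.] [ 460. -326.]
95 7 [ 461. -314.] [ 472. -300.] [ 463. -301.]
105 42 [ 460. -339.] [ 474. -301.] [ 465. -316.]
115 33 [ 462. -338.] [ 475. -302.] [ 467. -318.]
125 10 [ 452. -333.] [ 479. -326.] [ 459. -328.]
135 7 [ 451. -331.] [ 480. -325.] [ 475. -326.]
145 5 [ 450. -331.] [ 476. -325.] [ 461. -326.]
165 17 [ 432. -335.] [ 505. -323.] [ 448. -325.]
175 30 [ 426. -340.] [ 512. -323.] [ 441. -329.]
185 22 [ 420. -330.] [ 520. -320.] [ 443. -325.]
195 24 [ 414. -334.] [ 526. -319.] [ 482. -326.]
205 55 [ 406. -352.] [ 531. -319.] [ 424. -329.]
215 107 [ 406. -350.] [ 531. -323.] [ 423. -335.]
side tcp px [354.4 162.4] bar ends [351.7 161.9] [359.2 151.7]
75 85 [ 431. -350.] [ 517. -281.] [ 456. -322.]
85 24 [ 449. -357.] [ 472. -293.] [ 458. -314.]
95 25 [ 456. -356.] [ 473. -296.] [ 459. -304.]
105 40 [ 455. -360.] [ 473. -296.] [ 463. -315.]
115 12 [ 455. -340.] [ 478. -311.] [ 465. -325.]
125 21 [ 449. -347.] [ 485. -322.] [ 472. -328.]
135 25 [ 447. -339.] [ 486. -319.] [ 462. -329.]
145 24 [ 448. -345.] [ 484. -322.] [ 472. -328.]
155 26 [ 445. -343.] [ 482. -321.] [ 472. -326.]
165 53 [ 432. -346.] [ 502. -321.] [ 474. -325.]
175 67 [ 421. -346.] [ 511. -317.] [ 474. -326.]
185 54 [ 421. -347.] [ 520. -314.] [ 479. -323.]
195 60 [ 410. -338.] [ 523. -313.] [ 473. -321.]
205 95 [ 406. -346.] [ 528. -315.] [ 467. -324.]
215 98 [ 407. -347.] [ 528. -311.] [ 466. -325.]
```

The fingers do straddle the bar, so I'll command a full close.

Emit:
{"fn": "move_arm", "kwargs": {"commands": "0 0 0.01 0 0 0 0; 0 0 0.01 0 0 0 0; 0 0 0.01 0 0 0 0; 0 0 0.01 0 0 0 0; 0 0 0.01 0 0 0 0", "grip_force": 80}}

```text
time_s: 2.45
tool_pos: [468.1, -333.8, 85.5]
ee_rot: [0.705, 0.709, 0.0, -0.0]
wrist_force: [-0.1, 0.6, 0.8]
grip_width: -0.3
finger_force: 0.0
```

Run:
```python
from h import *
ims=[]
for n,b in(('top',(210,280,355,425)),('side',(110,200,310,400))):
    s=snap(n); np.savez(n+'2.npz',**s); ims.append(cv2.resize(s['image'][b[0]:b[1],b[2]:b[3]],(400,400),interpolation=2))
    P=cloud(s); x,y,z=P[...,0],P[...,1],P[...,2]
    for z0 in range(85,165,10):
        m=(z>z0)&(z<=z0+10)&(abs(x-467)<80)&(abs(y+333)<80)
        if m.sum()>3: q=P[m]; print(n,z0,m.sum(),q.min(0).round(0)[:2],q.max(0).round(0)[:2],np.median(q,0).round(0)[:2])
cv2.imwrite('pics/c3.png',np.hstack(ims)[:,:,::-1])
```

```text
top 85 25 [ 447. -343.] [ 491. -301.] [ 460. -328.]
top 95 8 [ 459. -344.] [ 472. -301.] [ 461. -304.]
top 105 40 [ 460. -334.] [ 473. -301.] [ 467. -317.]
top 115 25 [ 460. -331.] [ 473. -302.] [ 465. -314.]
top 125 8 [ 463. -330.] [ 479. -325.] [ 467. -326.]
top 135 6 [ 457. -330.] [ 475. -325.] [ 466. -326.]
top 145 5 [ 456. -332.] [ 469. -325.] [ 466. -326.]
side 85 24 [ 445. -359.] [ 471. -295.] [ 459. -310.]
side 95 23 [ 456. -361.] [ 473. -297.] [ 458. -308.]
side 105 43 [ 456. -360.] [ 472. -296.] [ 462. -320.]
side 115 11 [ 457. -328.] [ 473. -295.] [ 463. -323.]
side 125 18 [ 454. -337.] [ 482. -319.] [ 465. -326.]
side 135 22 [ 453. -339.] [ 480. -322.] [ 465. -326.]
side 145 19 [ 453. -337.] [ 479. -320.] [ 463. -326.]
side 155 28 [ 439. -337.] [ 494. -316.] [ 468. -324.]
```

View pics/c3.png

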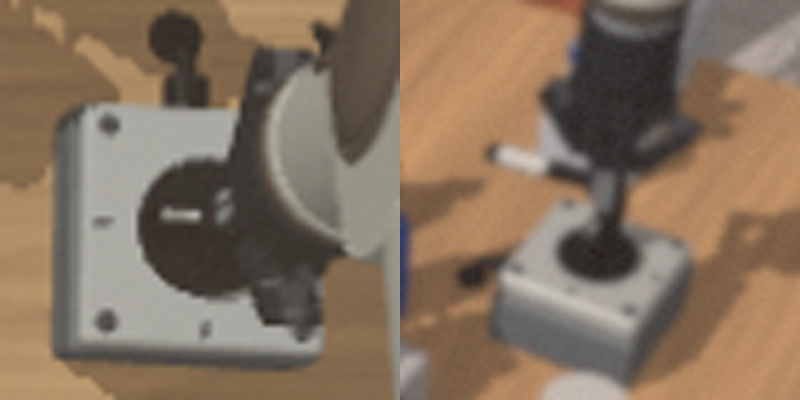

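The crop shows the closed fingers ending on top of the bar at about (605,215), so the real tips look higher than the reading. I'll open, lower 12 mm, close and compare.

Emit:
{"fn": "move_arm", "kwargs": {"commands": "0 0 -0.02 0 0 0 70; 0 0 -0.02 0 0 0 70; 0 0 -0.02 0 0 0 70; 0 0 -0.02 0 0 0 70; 0 0 0.02 0 0 0 70; 0 0 0.04 0 0 0 70; 0 0 0.04 0 0 0 70; 0 0 0.04 0 0 0 70"}}

```text
time_s: 3.22
tool_pos: [467.3, -333.2, 72.4]
ee_rot: [0.705, 0.709, -0.0, -0.001]
wrist_force: [-0.3, -0.4, -0.0]
grip_width: 70.3
finger_force: 0.0
```

Run:
```python
from h import *
for n in('top','side'):
    s=snap(n); P=cloud(s); x,y,z=P[...,0],P[...,1],P[...,2]
    for z0 in range(68,150,6):
        m=(z>z0)&(z<=z0+6)&(abs(x-467)>24)&(abs(x-467)<62)&(abs(y+333)<25)
        if m.sum()>0: q=P[m]; print(n,z0,m.sum(),q.min(0).round(0)[:2],q.max(0).round(0)[:2])
plan(467,-333,80,91)
print(r.state()['wrist_force'])
b=(90,190,310,410)
cv2.imwrite('pics/c4.png',cv2.resize(s['image'][b[0]:b[1],b[2]:b[3]],(500,500),interpolation=2)[:,:,::-1])
```

```text
top 68 192 [ 409. -352.] [ 527. -308.]
top 74 61 [ 412. -345.] [ 524. -309.]
top 80 11 [ 436. -338.] [ 500. -327.]
top 116 2 [ 427. -327.] [ 505. -326.]
top 122 9 [ 422. -331.] [ 515. -326.]
top 128 2 [ 426. -330.] [ 431. -325.]
top 134 5 [ 420. -331.] [ 510. -325.]
top 140 7 [ 420. -333.] [ 504. -325.]
top 146 2 [ 430. -326.] [ 505. -324.]
side 68 104 [ 405. -358.] [ 519. -308.]
side 74 17 [ 431. -339.] [ 518. -311.]
side 80 4 [ 440. -337.] [ 443. -317.]
side 110 1 [ 503. -342.] [ 503. -342.]
side 116 9 [ 420. -331.] [ 506. -322.]
side 122 15 [ 417. -344.] [ 512. -318.]
side 128 17 [ 417. -341.] [ 514. -323.]
side 134 13 [ 418. -344.] [ 514. -323.]
side 140 16 [ 418. -340.] [ 515. -320.]
side 146 12 [ 418. -337.] [ 517. -321.]
plan [ 0.002 -0.004 -0.022] [-0.     -0.0002 -0.0035] q [ 1.09  0.59 -0.68  1.84  0.47  0.89  0.2 ] tcp [ 468.1 -333.6   73.3] grip 70.2
[0.51280701 0.59031937 0.44888113]
```

View pics/c4.png

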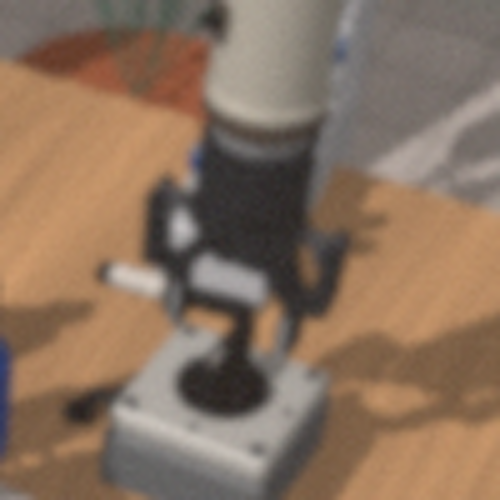

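The crop shows the open fingertips at about (185,320) and (285,345), just level with the bar top. They are at z≈115 while the reading is 73, so the true tips sit about 32 mm higher than reported (with the tool vertical). I'll apply that offset from here on: lower 20 mm more and close.

Emit:
{"fn": "move_arm", "kwargs": {"commands": "0 0 0.035 0 0 0 70; 0 0 0.067 0 0 0 70; 0 0 0.067 0 0 0 70; 0 0 0.067 0 0 0 5; 0 0 0.067 0 0 0 5; 0 0 0.067 0 0 0 5; 0 0 0.067 0 0 0 5; 0 0 0.067 0 0 0 5", "grip_force": 80}}

```text
time_s: 3.98
tool_pos: [465.8, -334.1, 53.8]
ee_rot: [0.705, 0.709, -0.002, -0.001]
wrist_force: [-6.8, 0.2, 3.9]
grip_width: 13.7
finger_force: 78.4
```

Emit:
{"fn": "move_arm", "kwargs": {"commands": "0 0 0 0 0 -0.04 5; 0 0 0 0 0 -0.08 5; 0 0 0 0 0 -0.12 5; 0 0 0 0 0 -0.16 5; 0 0 0 0 0 -0.2 5; 0 0 0 0 0 -0.24 5; 0 0 0 0 0 -0.28 5; 0 0 0 0 0 -0.32 5"}}

```text
time_s: 4.65
tool_pos: [468.4, -332.8, 53.8]
ee_rot: [0.275, 0.961, 0.0, 0.0]
wrist_force: [0.6, 2.4, -0.6]
grip_width: 13.9
finger_force: 78.7
```

Emit:
{"fn": "move_arm", "kwargs": {"commands": "0 0 0 0 0 -0.04 5; 0 0 0 0 0 -0.08 5; 0 0 0 0 0 -0.12 5; 0 0 0 0 0 -0.16 5; 0 0 0 0 0 -0.18 5; 0 0 0 0 0 -0.18 5; 0 0 0 0 0 -0.18 5"}}

```text
time_s: 5.23
tool_pos: [468.8, -331.2, 53.8]
ee_rot: [0.001, 1.0, 0.002, 0.001]
wrist_force: [0.6, 5.2, 2.4]
grip_width: 13.8
finger_force: 81.4
```

```bash
python3 -c "
from h import *
plan(467,-333,55,181);print(r.state()['wrist_force'],r.state()['torque'])"
```

```text
plan [ 0.006 -0.006 -0.004] [ 0.0013  0.0004 -0.0059] q [ 1.3   0.76 -1.01  1.84  0.77  0.99  1.53] tcp [ 468.8 -331.2   53.8] grip 13.8
[0.63483802 5.16902087 2.43460695] [ 1.33822907  0.08136271 -1.35551534]
```

Emit:
{"fn": "move_arm", "kwargs": {"commands": "0 0 0 0 0 0 70; 0 0 0 0 0 0 70; 0 0 0 0 0 0 70; 0 0 -0.13 0 0 0 70; 0 0 -0.26 0 0 0 70; 0 0 -0.39 0 0 0 70; 0 0 -0.52 0 0 0 70; 0 0 -0.62 0 0 0 70"}}

```text
time_s: 5.9
tool_pos: [468.7, -334.1, 242.8]
ee_rot: [-0.001, 1.0, -0.001, 0.001]
wrist_force: [0.2, -0.3, 0.1]
grip_width: 69.9
finger_force: 0.0
```

Emit:
{"fn": "move_arm", "kwargs": {"commands": "0 0 0 0 0 0 70; 0 0 0 0 0 0 70; 0 0 0 0 0 0 70"}}

```text
time_s: 6.15
tool_pos: [467.3, -334.3, 238.8]
ee_rot: [-0.0, 1.0, -0.0, -0.001]
wrist_force: [-1.3, -0.1, -1.2]
grip_width: 69.7
finger_force: 0.0
```

Run:
```python
from h import *
plan(635.5,-118,240,90)
s=snap('side');P=cloud(s);x,y,z=P[...,0],P[...,1],P[...,2]
m=(abs(x-467)<60)&(abs(y+333)<70)&(z>180)&(z<330)
for z0 in range(250,300,3):
    k=m&(z>z0)&(z<=z0+3)
    if k.sum(): print(z0,k.sum(),P[k].min(0).round()[:2],P[k].max(0).round()[:2])
s=snap('top');save(s,'top3.png');P=cloud(s);x,y,z=P[...,0],P[...,1],P[...,2]
m=(abs(x-467)<60)&(abs(y+333)<50)&(z>108)&(z<120)
print(m.sum(),cv2.minAreaRect(P[m][:,:2].astype(np.float32)))
cv2.imwrite('pics/c5.png',cv2.resize(s['image'][180:300,330:450],(480,480),interpolation=2)[:,:,::-1])
```

```text
plan [-0.561  0.721 -0.005] [-5.000e-04 -1.000e-04  5.001e-01] q [ 1.43  0.57 -1.2   1.68  0.55  1.28  1.69] tcp [ 467.3 -334.3  238.8] grip 69.7
274 1 [ 463. -299.] [ 463. -299.]
277 4 [ 461. -370.] [ 475. -366.]
280 10 [ 457. -370.] [ 476. -294.]
283 5 [ 457. -375.] [ 467. -292.]
286 8 [ 458. -374.] [ 476. -289.]
289 17 [ 457. -372.] [ 478. -286.]
292 7 [ 458. -370.] [ 474. -288.]
295 9 [ 456. -373.] [ 472. -285.]
298 8 [ 458. -373.] [ 476. -285.]
112 ((460.1837463378906, -333.7418212890625), (16.41485595703125, 48.88466262817383), 88.60675811767578)
```

View pics/c5.png

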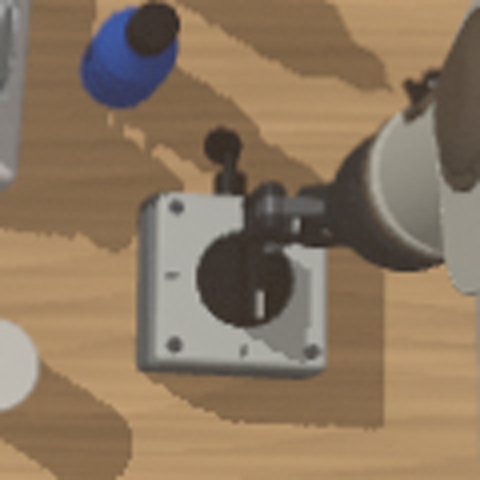

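The crop shows the bar at (255,285), along image vertical, which is world x, so the isolator is off. Open fingertips at z≈277 against a reading of 239 give a closed-tip offset of about 30 mm. Next is the bay0 bottle.

Emit:
{"fn": "move_arm", "kwargs": {"commands": "-0.561 0.721 0 0 0 0.5 60; -0.561 0.721 0 0 0 0.5 60; -0.561 0.721 0 0 0 0.5 60; -0.561 0.721 0 0 0 0.5 60; -0.561 0.721 0 0 0 0.5 60; -0.561 0.721 0 0 0 0.5 60; -0.561 0.721 0 0 0 0.5 60; -0.561 0.721 0 0 0 0.5 60"}}

```text
time_s: 6.92
tool_pos: [637.9, -108.4, 238.0]
ee_rot: [0.477, 0.879, 0.002, -0.001]
wrist_force: [0.1, 0.6, -0.0]
grip_width: 59.8
finger_force: 0.0
```

Emit:
{"fn": "move_arm", "kwargs": {"commands": "0 0 0 0 0 0 60; 0 0 0 0 0 0 60; 0 0 0 0 0 0 60"}}

```text
time_s: 7.17
tool_pos: [635.2, -118.9, 238.2]
ee_rot: [0.478, 0.878, -0.001, -0.001]
wrist_force: [-0.0, -1.3, 0.9]
grip_width: 59.5
finger_force: 0.0
```

```bash
python3 -c "
from h import *
plan(635.5,-118,240,90)"
```

```text
plan [ 0.002  0.003 -0.006] [-0.0007  0.      0.1826] q [ 0.75  0.58 -0.9   1.5   0.46  1.29  0.37] tcp [ 635.2 -118.9  238.2] grip 59.5
```

Emit:
{"fn": "move_arm", "kwargs": {"commands": "0.002 0.003 0 0 0 0.183 60; 0.002 0.003 0 0 0 0.183 60; 0.002 0.003 0 0 0 0.183 60; 0.002 0.003 0 0 0 0.183 60; 0.002 0.003 0 0 0 0.183 60; 0.002 0.003 0.1 0 0 0.183 60; 0.002 0.003 0.21 0 0 0.183 60; 0.002 0.003 0.21 0 0 0.183 60"}}

```text
time_s: 7.83
tool_pos: [631.3, -118.8, 169.8]
ee_rot: [0.708, 0.706, -0.004, -0.004]
wrist_force: [-1.2, -0.7, -1.0]
grip_width: 59.9
finger_force: 0.0
```

Emit:
{"fn": "move_arm", "kwargs": {"commands": "0 0 0 0 0 0 60; 0 0 0 0 0 0 20; 0 0 0 0 0 0 20; 0 0 0 0 0 0 20; 0 0 0 0 0 0 20; 0 0 0 0 0 0 20; 0 0 0 0 0 0 20", "grip_force": 40}}

```text
time_s: 8.42
tool_pos: [637.3, -116.5, 178.7]
ee_rot: [0.708, 0.706, 0.0, 0.001]
wrist_force: [-3.2, -0.9, 6.3]
grip_width: 31.6
finger_force: 39.4
```

```bash
python3 -c "
from h import *
plan(546,321,250,90);print(r.state()['finger_force'],r.state()['wrist_force'])"
```

```text
plan [ 1.457 -0.308 -0.24 ] [ 0.0007  0.0004 -0.0009] q [ 0.66  0.59 -0.75  1.57  0.43  1.15 -0.19] tcp [ 637.3 -116.5  178.7] grip 31.6
39.358808398246765 [-3.15278203 -0.90580098  6.32232685]
```

Emit:
{"fn": "move_arm", "kwargs": {"commands": "0 0 -0.05 0 0 0 20; 0 0 -0.1 0 0 0 20; 0 0 -0.15 0 0 0 20; 0 0 -0.2 0 0 0 20; 0 0 -0.25 0 0 0 20; 0 -0.07 -0.25 0 0 0 20; 0 -0.14 -0.25 0 0 0 20; 0 -0.21 -0.25 0 0 0 20", "grip_force": 60}}

```text
time_s: 9.08
tool_pos: [573.1, -115.7, 251.8]
ee_rot: [0.708, 0.706, 0.0, 0.0]
wrist_force: [0.2, -0.4, -3.1]
grip_width: 31.5
finger_force: 60.4
```

Emit:
{"fn": "move_arm", "kwargs": {"commands": "0 -0.07 0 0 0 0 20; 0 -0.14 0 0 0 0 20; 0 -0.14 0 0 0 0 20; 0.06 -0.14 0 0 0 0 20; 0.13 -0.14 0 0 0 0 20; 0.2 -0.14 0 0 0 0 20; 0.27 -0.14 0 0 0 0 20; 0.34 -0.14 0 0 0 0 20"}}

```text
time_s: 9.75
tool_pos: [532.2, -12.9, 251.9]
ee_rot: [0.708, 0.706, 0.0, 0.001]
wrist_force: [0.7, 0.3, -2.5]
grip_width: 31.5
finger_force: 60.6
```

Emit:
{"fn": "move_arm", "kwargs": {"commands": "0.07 0 0 0 0 0 20; 0.14 0 0 0 0 0 20; 0.21 0 0 0 0 0 20; 0.28 0 0 0 0 0 20; 0.35 0 0 0 0 0 20; 0.42 0 0 0 0 0 20; 0.49 0 0 0 0 0 20; 0.56 0 0 0 0 0 20"}}

```text
time_s: 10.42
tool_pos: [532.7, 155.3, 251.9]
ee_rot: [0.708, 0.706, 0.0, 0.0]
wrist_force: [0.7, -0.3, -2.9]
grip_width: 31.4
finger_force: 60.6
```

Emit:
{"fn": "move_arm", "kwargs": {"commands": "0.07 0 0 0 0 0 20; 0.14 0 0 0 0 0 20; 0.21 0.01 0 0 0 0 20; 0.28 0.02 0 0 0 0 20; 0.35 0.03 0 0 0 0 20; 0.42 0.04 0 0 0 0 20; 0.49 0.05 0 0 0 0 20; 0.55 0.06 0 0 0 0 20"}}

```text
time_s: 11.08
tool_pos: [551.0, 321.0, 251.6]
ee_rot: [0.708, 0.706, 0.0, -0.0]
wrist_force: [0.4, -0.0, -2.5]
grip_width: 31.4
finger_force: 60.6
```

Emit:
{"fn": "move_arm", "kwargs": {"commands": "0 0 0 0 0 0 20; 0 0 0 0 0 0 20; 0 0 0 0 0 0 20; 0 0 0 0 0 0 20"}}

```text
time_s: 11.42
tool_pos: [551.3, 317.6, 251.3]
ee_rot: [0.709, 0.706, -0.0, 0.0]
wrist_force: [0.5, 0.5, -2.7]
grip_width: 31.3
finger_force: 60.7
```

Run:
```python
from h import *
plan(547,321,250,90)
for n,b in(('top',0),('side',0)):
    s=snap(n); np.savez(n+'4.npz',**s)
    save(s,n+'4.png')
```

```text
plan [ 0.011 -0.014  0.004] [ 0.0001  0.0003 -0.0014] q [ 0.04  0.54 -0.88  1.52  0.43  1.29 -0.89] tcp [551.3 317.6 251.3] grip 31.3
```

View pics/side4.png

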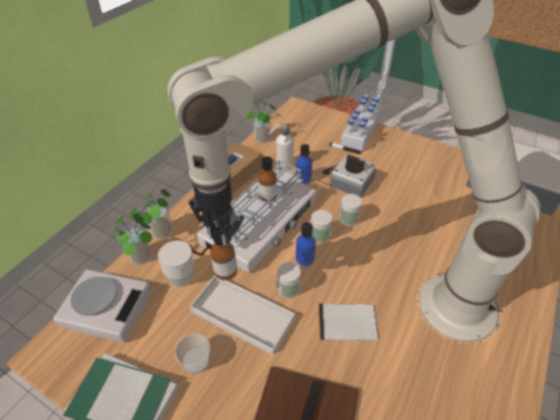

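The side view shows the bottle hanging upright in the gripper at (222,260), over the tray's far end. I'll lower and release it.

Emit:
{"fn": "move_arm", "kwargs": {"commands": "0.011 -0.014 0.07 0 0 0 20; 0.011 -0.014 0.14 0 0 0 20; 0.011 -0.014 0.21 0 0 0 20; 0.011 -0.014 0.28 0 0 0 20; 0.011 -0.014 0.35 0 0 0 20; 0.011 -0.014 0.42 0 0 0 20; 0.011 -0.014 0.47 0 0 0 20; 0.011 -0.014 0.5 0 0 0 20"}}

```text
time_s: 12.18
tool_pos: [546.2, 320.6, 99.4]
ee_rot: [0.709, 0.706, -0.001, -0.0]
wrist_force: [-0.6, -1.4, -2.6]
grip_width: 31.8
finger_force: 60.7
```

Emit:
{"fn": "move_arm", "kwargs": {"commands": "0 0 0.01 0 0 0 20; 0 0 0.02 0 0 0 20; 0 0 0.027 0 0 0 20; 0 0 0.027 0 0 0 20; 0 0 0.027 0 0 0 20"}}

```text
time_s: 12.6
tool_pos: [547.2, 322.7, 94.2]
ee_rot: [0.708, 0.706, 0.001, 0.0]
wrist_force: [0.3, -0.1, -2.4]
grip_width: 31.1
finger_force: 60.7
```

Emit:
{"fn": "move_arm", "kwargs": {"commands": "0 0 0.004 0 0 0 20; 0 0 0.008 0 0 0 20; 0 0 0.008 0 0 0 20; 0 0 0.008 0 0 0 60; 0 0 0.008 0 0 0 60; 0 0 0.008 0 0 0 60; 0 0 0.008 0 0 0 60"}}

```text
time_s: 13.18
tool_pos: [546.9, 322.3, 91.1]
ee_rot: [0.708, 0.706, 0.0, 0.0]
wrist_force: [-0.5, -0.1, 0.3]
grip_width: 60.2
finger_force: 0.0
```

Emit:
{"fn": "move_arm", "kwargs": {"commands": "0 0 -0.1 0 0 0 60; 0 0 -0.22 0 0 0 60; 0 0 -0.34 0 0 0 60; 0 0 -0.48 0 0 0 60; 0 0 -0.52 0 0 0 60; -0.1 0 -0.52 0 0 0 60; -0.2 0 -0.52 0 0 0 60; -0.3 0 -0.52 0 0 0 60"}}

```text
time_s: 13.85
tool_pos: [546.3, 232.0, 247.3]
ee_rot: [0.708, 0.707, 0.0, 0.0]
wrist_force: [0.4, -0.2, 0.2]
grip_width: 59.8
finger_force: 0.0
```

Emit:
{"fn": "move_arm", "kwargs": {"commands": "0 0 0 0 0 0 60; 0 0 0 0 0 0 60; 0 0 0 0 0 0 60"}}

```text
time_s: 14.1
tool_pos: [546.4, 232.6, 247.1]
ee_rot: [0.708, 0.706, 0.0, -0.0]
wrist_force: [0.4, 0.6, 0.3]
grip_width: 59.9
finger_force: 0.0
```

```bash
cat >> h.py <<'E'
def tops(s,lo,hi,box,minA=30):
    P=cloud(s); x,y,z=P[...,0],P[...,1],P[...,2]
    m=(z>lo)&(z<hi)&(x>box[0])&(x<box[1])&(y>box[2])&(y<box[3])
    k,l,st,c=cv2.connectedComponentsWithStats(m.astype(np.uint8)); out=[]
    for i in range(1,k):
        if st[i,4]>minA:
            q=P[l==i]; print('top',c[i].round(),st[i,4],((q.min(0)+q.max(0))/2).round(1),np.ptp(q,axis=0).round(0))
E
python3 - <<'E'
from h import *
s=snap('top'); save(s,'top5.png')
print('caps tray'); tops(s,146,162,(380,640,255,390))
print('caps bay'); tops(s,234,246,(580,700,-160,160))
print('jars'); tops(s,82,95,(360,480,-250,240),200)
plan(644,-37,243,90)
E
```

```text
caps tray
caps bay
top [287. 168.] 129 [643.3 -37.1 240.7] [33. 32. 10.]
jars
top [286. 252.] 400 [451.5 -42.4  88.6] [56. 63. 13.]
top [327. 270.] 431 [ 403.6 -155.6   88.6] [63. 60. 12.]
plan [-0.901  0.328  0.013] [ 0.0001 -0.0003 -0.0006] q [ 0.22  0.46 -0.9   1.63  0.38  1.23 -0.76] tcp [546.1 233.5 247.1] grip 59.6
```

Emit:
{"fn": "move_arm", "kwargs": {"commands": "-0.9 0.327 0.01 0 0 0 60; -0.9 0.327 0.01 0 0 0 60; -0.9 0.327 0.01 0 0 0 60; -0.9 0.327 0.01 0 0 0 60; -0.9 0.327 0.01 0 0 0 60; -0.9 0.327 0.01 0 0 0 60; -0.9 0.327 0.01 0 0 0 60; -0.9 0.327 0.01 0 0 0 60"}}

```text
time_s: 14.82
tool_pos: [646.1, -48.2, 242.4]
ee_rot: [0.712, 0.702, -0.001, 0.001]
wrist_force: [-1.4, -1.4, -0.1]
grip_width: 59.9
finger_force: 0.0
```

Emit:
{"fn": "move_arm", "kwargs": {"commands": "0 0 0 0 0 0 60; 0 0 0 0 0 0 60; 0 0 0 0 0 0 60"}}

```text
time_s: 15.07
tool_pos: [643.5, -34.6, 244.1]
ee_rot: [0.707, 0.708, 0.001, -0.001]
wrist_force: [-0.2, 0.6, 0.2]
grip_width: 59.8
finger_force: 0.0
```

Run:
```python
from h import *
s=snap('top'); save(s,'top6.png')
print('caps tray'); tops(s,146,162,(380,640,255,390))
print('jars'); tops(s,82,95,(360,480,-250,240),200)
plan(644,-37,177,90)
```

```text
caps tray
top [149. 210.] 129 [546.  320.  154.2] [32. 34. 15.]
jars
top [202. 254.] 427 [441.7 183.2  88.3] [63. 64. 12.]
top [286. 252.] 402 [451.1 -42.4  88.5] [55. 63. 12.]
plan [-0.008  0.002  0.224] [ 0.0001 -0.0004  0.0004] q [ 0.58  0.55 -0.83  1.5   0.41  1.27 -0.3 ] tcp [643.5 -34.8 244.2] grip 60.2
```

Emit:
{"fn": "move_arm", "kwargs": {"commands": "-0.008 0.002 0.1 0 0 0 60; -0.008 0.002 0.22 0 0 0 60; -0.008 0.002 0.22 0 0 0 60; -0.008 0.002 0.22 0 0 0 60; -0.008 0.002 0.22 0 0 0 20; -0.008 0.002 0.22 0 0 0 20; -0.008 0.002 0.22 0 0 0 20; -0.008 0.002 0.22 0 0 0 20", "grip_force": 60}}

```text
time_s: 15.78
tool_pos: [645.4, -39.7, 180.7]
ee_rot: [0.708, 0.706, 0.001, 0.001]
wrist_force: [-2.1, 0.1, 8.3]
grip_width: 31.4
finger_force: 59.2
```

Emit:
{"fn": "move_arm", "kwargs": {"commands": "0 0 0 0 0 0 20; 0 0 0 0 0 0 20"}}

```text
time_s: 15.95
tool_pos: [645.5, -39.8, 180.7]
ee_rot: [0.708, 0.706, 0.001, 0.001]
wrist_force: [-2.9, 0.2, 6.7]
grip_width: 31.6
finger_force: 59.2
```

```bash
python3 -c "
from h import *
plan(462,321,253,90)"
```

```text
plan [ 1.201 -0.614 -0.243] [ 0.001   0.     -0.0009] q [ 0.57  0.6  -0.8   1.57  0.46  1.16 -0.33] tcp [645.5 -39.8 180.7] grip 31.6
```

Emit:
{"fn": "move_arm", "kwargs": {"commands": "0 0 -0.05 0 0 0 20; 0 0 -0.1 0 0 0 20; 0 0 -0.15 0 0 0 20; 0 0 -0.2 0 0 0 20; 0 0 -0.25 0 0 0 20; 0.06 -0.03 -0.25 0 0 0 20; 0.12 -0.06 -0.25 0 0 0 20; 0.18 -0.09 -0.25 0 0 0 20"}}

```text
time_s: 16.62
tool_pos: [617.4, 13.9, 253.8]
ee_rot: [0.709, 0.706, 0.0, 0.001]
wrist_force: [0.7, -0.1, -2.7]
grip_width: 31.2
finger_force: 60.1
```

Emit:
{"fn": "move_arm", "kwargs": {"commands": "0.06 -0.03 0 0 0 0 20; 0.12 -0.06 0 0 0 0 20; 0.18 -0.09 0 0 0 0 20; 0.24 -0.12 0 0 0 0 20; 0.3 -0.15 0 0 0 0 20; 0.36 -0.18 0 0 0 0 20; 0.42 -0.21 0 0 0 0 20; 0.48 -0.24 0 0 0 0 20"}}

```text
time_s: 17.28
tool_pos: [545.5, 158.6, 253.6]
ee_rot: [0.708, 0.706, 0.0, 0.0]
wrist_force: [-0.5, 0.3, -3.5]
grip_width: 31.1
finger_force: 60.1
```

Emit:
{"fn": "move_arm", "kwargs": {"commands": "0.06 -0.03 0 0 0 0 20; 0.12 -0.06 0 0 0 0 20; 0.18 -0.09 0 0 0 0 20; 0.24 -0.12 0 0 0 0 20; 0.3 -0.15 0 0 0 0 20; 0.36 -0.18 0 0 0 0 20; 0.42 -0.21 0 0 0 0 20; 0.48 -0.24 0 0 0 0 20"}}

```text
time_s: 17.95
tool_pos: [473.9, 302.9, 253.6]
ee_rot: [0.708, 0.706, 0.0, 0.0]
wrist_force: [1.3, -0.2, -3.5]
grip_width: 31.3
finger_force: 60.1
```

Emit:
{"fn": "move_arm", "kwargs": {"commands": "0.03 -0.03 0 0 0 0 20; 0.05 -0.05 0 0 0 0 20; 0.05 -0.05 0 0 0 0 20; 0.05 -0.05 0 0 0 0 20; 0.05 -0.05 0 0 0 0 20"}}

```text
time_s: 18.37
tool_pos: [460.4, 315.6, 252.8]
ee_rot: [0.709, 0.705, -0.0, 0.001]
wrist_force: [-0.2, 0.2, -2.9]
grip_width: 31.5
finger_force: 60.1
```

```bash
python3 -c "
from h import *
plan(462,321,95,90)"
```

```text
plan [0.019 0.005 0.526] [ 0.0002  0.0004 -0.0016] q [ 0.1   0.4  -0.96  1.71  0.34  1.22 -0.95] tcp [460.4 315.6 252.8] grip 31.5
```

Emit:
{"fn": "move_arm", "kwargs": {"commands": "0.018 0.005 0.07 0 0 0 20; 0.018 0.005 0.14 0 0 0 20; 0.018 0.005 0.21 0 0 0 20; 0.018 0.005 0.28 0 0 0 20; 0.018 0.005 0.35 0 0 0 20; 0.018 0.005 0.42 0 0 0 20; 0.018 0.005 0.47 0 0 0 20; 0.018 0.005 0.5 0 0 0 20"}}

```text
time_s: 19.03
tool_pos: [461.2, 320.0, 100.6]
ee_rot: [0.709, 0.705, -0.002, 0.0]
wrist_force: [-0.0, 0.8, -2.3]
grip_width: 31.0
finger_force: 60.2
```

Emit:
{"fn": "move_arm", "kwargs": {"commands": "0 0 0.01 0 0 0 20; 0 0 0.02 0 0 0 20; 0 0 0.03 0 0 0 20; 0 0 0.03 0 0 0 20; 0 0 0.03 0 0 0 60; 0 0 0.03 0 0 0 60; 0 0 0.03 0 0 0 60; 0 0 0.03 0 0 0 60"}}

```text
time_s: 19.7
tool_pos: [461.4, 322.8, 94.5]
ee_rot: [0.708, 0.706, 0.001, 0.0]
wrist_force: [-0.2, 0.3, -1.0]
grip_width: 60.3
finger_force: 0.0
```

Emit:
{"fn": "move_arm", "kwargs": {"commands": "0 0 -0.1 0 0 0 60; 0 0 -0.22 0 0 0 60; 0 0 -0.34 0 0 0 60; 0 0 -0.34 0 0 0 85; -0.13 0 -0.34 0 0 0 85; -0.26 0 -0.34 0 0 0 85; -0.4 0 -0.34 0 0 0 85; -0.46 -0.08 -0.34 0 0 0 85"}}

```text
time_s: 20.37
tool_pos: [440.2, 178.7, 195.6]
ee_rot: [0.711, 0.703, 0.0, 0.001]
wrist_force: [0.6, -1.1, 1.2]
grip_width: 85.1
finger_force: 0.0
```

Emit:
{"fn": "move_arm", "kwargs": {"commands": "0 0 0 0 0 0 85; 0 0 0 0 0 0 85; 0 0 0 0 0 0 85"}}

```text
time_s: 20.62
tool_pos: [437.3, 184.8, 196.5]
ee_rot: [0.708, 0.706, 0.001, 0.001]
wrist_force: [0.2, 0.1, -0.5]
grip_width: 84.7
finger_force: 0.0
```

Run:
```python
from h import *
for n in('top','side'):
    s=snap(n); print(n); tops(s,146,162,(380,640,255,390),20); tops(s,82,95,(360,480,-250,240),60)
plan(441.5,184,25,90)
```

```text
top
top [246. 252.] 128 [451.3  65.   88.7] [55. 55. 13.]
top [286. 252.] 406 [451.3 -42.4  88.7] [55. 63. 12.]
top [327. 271.] 434 [ 403.5 -156.7   88.5] [63. 63. 12.]
side
top [226. 277.] 131 [543.1 324.3 151.5] [32. 35. 11.]
top [254. 293.] 139 [456.9 328.8 151.2] [32. 33. 10.]
top [352. 201.] 229 [ 400.3 -153.9   86.9] [63. 66. 10.]
top [326. 217.] 130 [443.  -42.2  86.7] [46. 63.  9.]
top [305. 244.] 116 [449.4  71.7  88.5] [58. 51. 13.]
top [289. 272.] 367 [438.7 189.2  87.4] [63. 63. 11.]
plan [-0.007  0.014  0.571] [ 0.0004 -0.0004 -0.0005] q [ 0.4   0.28 -0.99  1.97  0.27  1.03 -0.71] tcp [437.2 185.8 196.4] grip 85.1
```

Emit:
{"fn": "move_arm", "kwargs": {"commands": "-0.007 0.014 0.1 0 0 0 85; -0.007 0.014 0.2 0 0 0 85; -0.007 0.014 0.3 0 0 0 85; -0.007 0.014 0.4 0 0 0 85; -0.007 0.014 0.5 0 0 0 85; -0.007 0.014 0.6 0 0 0 85; -0.007 0.014 0.6 0 0 0 85; -0.007 0.014 0.6 0 0 0 85"}}

```text
time_s: 21.38
tool_pos: [439.3, 183.7, 14.9]
ee_rot: [0.707, 0.707, -0.001, -0.001]
wrist_force: [0.2, -0.0, 0.0]
grip_width: 85.2
finger_force: 0.0
```

Emit:
{"fn": "move_arm", "kwargs": {"commands": "0 0 0 0 0 0 50; 0 0 0 0 0 0 50; 0 0 0 0 0 0 50; 0 0 0 0 0 0 50; 0 0 0 0 0 0 50", "grip_force": 50}}

```text
time_s: 21.8
tool_pos: [442.3, 183.8, 18.0]
ee_rot: [0.708, 0.706, 0.002, 0.001]
wrist_force: [-1.3, 0.7, 7.0]
grip_width: 62.7
finger_force: 54.8
```

```bash
python3 -c "
from h import *
plan(658.4,130,165,90)"
```

```text
plan [-0.176  0.723 -0.488] [ 0.0012 -0.0005 -0.0009] q [ 0.17  0.57 -0.76  2.09  0.61  0.7  -0.99] tcp [442.3 183.8  18. ] grip 62.7
```

Emit:
{"fn": "move_arm", "kwargs": {"commands": "0 0 -0.07 0 0 0 50; 0 0 -0.14 0 0 0 50; 0 0 -0.21 0 0 0 50; 0 0 -0.28 0 0 0 50; 0 0 -0.35 0 0 0 50; 0 0 -0.42 0 0 0 50; 0 0 -0.5 0 0 0 50; 0 0 -0.5 0 0 0 50"}}

```text
time_s: 22.47
tool_pos: [443.6, 183.7, 170.6]
ee_rot: [0.708, 0.706, 0.003, 0.003]
wrist_force: [0.7, 1.3, -1.3]
grip_width: 63.3
finger_force: 55.9
```

Emit:
{"fn": "move_arm", "kwargs": {"commands": "-0.02 0.09 0 0 0 0 50; -0.04 0.18 0 0 0 0 50; -0.06 0.27 0 0 0 0 50; -0.09 0.36 0 0 0 0 50; -0.11 0.45 0 0 0 0 50; -0.13 0.54 0 0 0 0 50; -0.15 0.63 0 0 0 0 50; -0.175 0.72 0 0 0 0 50"}}

```text
time_s: 23.13
tool_pos: [657.4, 128.5, 165.5]
ee_rot: [0.708, 0.706, -0.0, 0.0]
wrist_force: [-0.0, 0.7, -1.9]
grip_width: 62.6
finger_force: 56.0
```

Emit:
{"fn": "move_arm", "kwargs": {"commands": "0 0 0 0 0 0 50; 0 0 0 0 0 0 50; 0 0 0 0 0 0 50; 0 0 0 0 0 0 50"}}

```text
time_s: 23.47
tool_pos: [655.2, 130.0, 165.8]
ee_rot: [0.708, 0.707, -0.0, -0.0]
wrist_force: [-0.1, -0.3, -1.3]
grip_width: 62.8
finger_force: 56.2
```

Run:
```python
from h import *
plan(658.4,130,110,90)
s=snap('side'); save(s,'side7.png'); s=snap('top'); save(s,'top7.png'); tops(s,82,95,(360,480,-250,240),60)
```

```text
plan [0.    0.011 0.186] [-0.0002  0.     -0.0005] q [ 0.3   0.66 -0.81  1.52  0.5   1.18 -0.6 ] tcp [655.2 130.  165.8] grip 62.8
top [246. 252.] 123 [451.5  65.2  88.7] [55. 55. 12.]
```

View pics/side7.png

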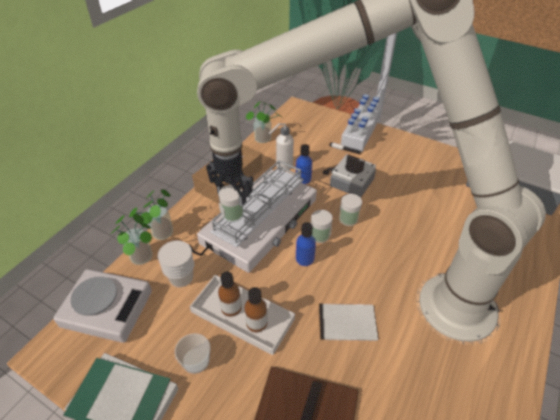

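The side view shows both amber bottles upright in the tray at (229,295) and (255,313), and the jar held at (231,203) above bay3. I'll lower it.

Emit:
{"fn": "move_arm", "kwargs": {"commands": "0 0.011 0 0 0 0 50; 0 0.011 0.04 0 0 0 50; 0 0.011 0.08 0 0 0 50; 0 0.011 0.12 0 0 0 50; 0 0.011 0.15 0 0 0 50; 0 0.011 0.17 0 0 0 50; 0 0.011 0.185 0 0 0 50; 0 0.011 0.19 0 0 0 50"}}

```text
time_s: 24.23
tool_pos: [659.4, 129.4, 108.2]
ee_rot: [0.708, 0.706, -0.0, -0.0]
wrist_force: [-2.1, -0.2, 4.3]
grip_width: 62.6
finger_force: 56.5
```

Emit:
{"fn": "move_arm", "kwargs": {"commands": "0 0 0 0 0 0 50; 0 0 0 0 0 0 50; 0 0 0 0 0 0 50"}}

```text
time_s: 24.48
tool_pos: [660.2, 129.4, 109.4]
ee_rot: [0.708, 0.706, 0.0, 0.0]
wrist_force: [-0.2, 0.1, -2.3]
grip_width: 62.8
finger_force: 56.3
```

Emit:
{"fn": "move_arm", "kwargs": {"commands": "0 0 0.005 0 0 0 50; 0 0 0.007 0 0 0 50; 0 0 0.007 0 0 0 85; 0 0 0.007 0 0 0 85; 0 0 0.007 0 0 0 85; 0 0 -0.1 0 0 0 85; 0 0 -0.2 0 0 0 85; 0 0 -0.3 0 0 0 85"}}

```text
time_s: 25.15
tool_pos: [659.3, 129.3, 199.5]
ee_rot: [0.708, 0.706, -0.0, -0.001]
wrist_force: [0.3, 0.4, 0.2]
grip_width: 84.9
finger_force: 0.0
```

Emit:
{"fn": "move_arm", "kwargs": {"commands": "-0.573 -0.69 0 0 0 0 85; -0.573 -0.69 0 0 0 0 85; -0.573 -0.69 0 0 0 0 85; -0.573 -0.69 0 0 0 0 85; -0.573 -0.69 0 0 0 0 85; -0.573 -0.69 0 0 0 0 85; -0.573 -0.69 0 0 0 0 85; -0.573 -0.69 0 0 0 0 85"}}

```text
time_s: 25.82
tool_pos: [448.3, -46.2, 198.2]
ee_rot: [0.71, 0.704, -0.003, 0.0]
wrist_force: [-0.5, -0.6, 0.6]
grip_width: 85.0
finger_force: 0.0
```

Emit:
{"fn": "move_arm", "kwargs": {"commands": "0 0 0 0 0 0 85; 0 0 0 0 0 0 85; 0 0 0 0 0 0 85"}}

```text
time_s: 26.07
tool_pos: [453.5, -40.8, 199.3]
ee_rot: [0.708, 0.707, 0.001, 0.0]
wrist_force: [-0.0, 0.1, -0.1]
grip_width: 84.7
finger_force: 0.0
```

Run:
```python
from h import *
for n in('top','side'):
    s=snap(n); print(n); tops(s,172,184,(600,720,80,180),20); tops(s,82,95,(360,490,-250,240),60)
plan(452,-42.4,20,90)
```

```text
top
top [222. 167.] 425 [661.8 130.5 178.1] [64. 59. 11.]
top [246. 252.] 125 [451.3  65.1  88.7] [55. 55. 12.]
top [336. 268.] 75 [ 407.9 -178.4   88.3] [48. 20. 11.]
side
top [231. 207.] 302 [658.  134.8 177.4] [63. 65.  9.]
top [351. 201.] 240 [ 400.8 -154.    87. ] [64. 68. 10.]
top [322. 217.] 260 [451.4 -40.2  86.6] [62. 68.  8.]
top [306. 244.] 115 [449.1  70.7  88.5] [59. 54. 13.]
plan [-0.007 -0.004  0.597] [ 0.0002 -0.0004 -0.0002] q [ 0.9   0.22 -0.97  2.01  0.21  1.02 -0.17] tcp [453.2 -40.6 199. ] grip 84.8
```

Emit:
{"fn": "move_arm", "kwargs": {"commands": "-0.009 0.003 0.1 0 0 0 85; -0.009 0.003 0.2 0 0 0 85; -0.009 0.003 0.3 0 0 0 85; -0.009 0.003 0.4 0 0 0 85; -0.009 0.003 0.5 0 0 0 85; -0.009 0.003 0.605 0 0 0 85; -0.009 0.003 0.605 0 0 0 85; -0.009 0.003 0.605 0 0 0 85"}}

```text
time_s: 26.83
tool_pos: [452.0, -43.0, 16.3]
ee_rot: [0.707, 0.707, -0.001, -0.002]
wrist_force: [-0.1, 0.3, -0.1]
grip_width: 84.8
finger_force: 0.0
```

Emit:
{"fn": "move_arm", "kwargs": {"commands": "0 0 0 0 0 0 50; 0 0 0 0 0 0 50; 0 0 0 0 0 0 50; 0 0 0 0 0 0 50; 0 0 0 0 0 0 50", "grip_force": 50}}

```text
time_s: 27.25
tool_pos: [455.1, -44.5, 19.4]
ee_rot: [0.708, 0.706, 0.001, 0.002]
wrist_force: [-1.5, 2.3, 7.6]
grip_width: 62.5
finger_force: 55.0
```

```bash
python3 -c "
from h import *
plan(645,-37.4,168,90)"
```

```text
plan [ 0.025  0.635 -0.493] [ 0.0012  0.0002 -0.001 ] q [ 0.66  0.53 -0.74  2.14  0.58  0.67 -0.48] tcp [455.1 -44.5  19.4] grip 62.5
```

Emit:
{"fn": "move_arm", "kwargs": {"commands": "0 0 -0.07 0 0 0 50; 0 0 -0.14 0 0 0 50; 0 0 -0.21 0 0 0 50; 0 0 -0.28 0 0 0 50; 0 0 -0.35 0 0 0 50; 0 0 -0.42 0 0 0 50; 0 0 -0.5 0 0 0 50; 0 0 -0.5 0 0 0 50"}}

```text
time_s: 27.92
tool_pos: [456.4, -44.9, 172.1]
ee_rot: [0.708, 0.706, 0.002, 0.004]
wrist_force: [1.7, 0.1, -0.8]
grip_width: 63.0
finger_force: 55.8
```

Emit:
{"fn": "move_arm", "kwargs": {"commands": "0 0.08 0 0 0 0 50; 0.01 0.16 0 0 0 0 50; 0.01 0.24 0 0 0 0 50; 0.01 0.32 0 0 0 0 50; 0.02 0.4 0 0 0 0 50; 0.02 0.48 0 0 0 0 50; 0.025 0.56 0 0 0 0 50; 0.025 0.635 0 0 0 0 50"}}

```text
time_s: 28.58
tool_pos: [644.6, -37.9, 167.1]
ee_rot: [0.708, 0.706, -0.0, 0.0]
wrist_force: [0.4, 0.6, -1.1]
grip_width: 62.6
finger_force: 55.9
```

Emit:
{"fn": "move_arm", "kwargs": {"commands": "0 0 0 0 0 0 50; 0 0 0 0 0 0 50; 0 0 0 0 0 0 50; 0 0 0 0 0 0 50"}}

```text
time_s: 28.92
tool_pos: [642.6, -37.9, 167.3]
ee_rot: [0.708, 0.706, -0.001, -0.0]
wrist_force: [-0.1, 0.5, -2.4]
grip_width: 63.1
finger_force: 56.1
```

Run:
```python
from h import *
plan(645,-37.4,109,90)
```

```text
plan [0.002 0.008 0.194] [-0.0003  0.0002 -0.0009] q [ 0.58  0.62 -0.82  1.59  0.49  1.15 -0.35] tcp [642.6 -37.9 167.3] grip 63.1
```

Emit:
{"fn": "move_arm", "kwargs": {"commands": "0.002 0.008 0 0 0 0 50; 0.002 0.008 0.04 0 0 0 50; 0.002 0.008 0.08 0 0 0 50; 0.002 0.008 0.12 0 0 0 50; 0.002 0.008 0.15 0 0 0 50; 0.002 0.008 0.175 0 0 0 50; 0.002 0.008 0.19 0 0 0 50; 0.002 0.008 0.195 0 0 0 50"}}

```text
time_s: 29.58
tool_pos: [645.1, -37.1, 109.6]
ee_rot: [0.708, 0.706, -0.001, -0.0]
wrist_force: [-9.4, -1.2, 18.5]
grip_width: 62.9
finger_force: 57.7
```

Emit:
{"fn": "move_arm", "kwargs": {"commands": "0 0 0 0 0 0 50; 0 0 0.004 0 0 0 50; 0 0 0.004 0 0 0 85; 0 0 0.004 0 0 0 85; 0 0 0.004 0 0 0 85; 0 0 -0.1 0 0 0 85; 0 0 -0.2 0 0 0 85; 0 0 -0.3 0 0 0 85"}}

```text
time_s: 30.25
tool_pos: [645.7, -37.0, 199.2]
ee_rot: [0.708, 0.706, -0.0, -0.001]
wrist_force: [0.3, -0.6, -0.8]
grip_width: 84.7
finger_force: 0.0
```

Emit:
{"fn": "move_arm", "kwargs": {"commands": "-0.395 -0.805 0 0 0 0 85; -0.395 -0.805 0 0 0 0 85; -0.395 -0.805 0 0 0 0 85; -0.395 -0.805 0 0 0 0 85; -0.395 -0.805 0 0 0 0 85; -0.395 -0.805 0 0 0 0 85; -0.395 -0.805 0 0 0 0 85; -0.395 -0.805 0 0 0 0 85"}}

```text
time_s: 30.92
tool_pos: [399.5, -157.9, 198.2]
ee_rot: [0.71, 0.704, -0.002, -0.0]
wrist_force: [0.0, -0.2, 0.1]
grip_width: 85.0
finger_force: 0.0
```

Emit:
{"fn": "move_arm", "kwargs": {"commands": "0 0 0 0 0 0 85; 0 0 0 0 0 0 85; 0 0 0 0 0 0 85"}}

```text
time_s: 31.17
tool_pos: [405.7, -154.1, 199.3]
ee_rot: [0.708, 0.707, 0.001, 0.0]
wrist_force: [0.1, 0.1, 0.3]
grip_width: 84.5
finger_force: 0.0
```

Run:
```python
from h import *
for n in('top','side'):
    s=snap(n); print(n); tops(s,172,184,(600,720,-160,180),20); tops(s,80,95,(300,500,-250,240),60)
plan(403.5,-156.5,18,90)
```

```text
top
top [222. 167.] 429 [661.8 130.8 178.2] [64. 59. 10.]
top [285. 173.] 456 [646.6 -35.  178.2] [63. 63. 11.]
top [247. 253.] 129 [451.3  64.9  87.5] [55. 55. 15.]
top [322. 272.] 221 [ 402.2 -143.4   87.4] [60. 36. 14.]
side
top [266. 176.] 241 [644.2 -31.7 176.6] [64. 66.  9.]
top [231. 207.] 301 [658.6 134.  177. ] [64. 66.  9.]
top [352. 201.] 241 [ 399.7 -152.9   86.3] [61. 61. 12.]
top [306. 244.] 117 [449.3  70.3  87.5] [58. 52. 15.]
plan [-0.009 -0.007  0.603] [ 0.0003 -0.0003 -0.0002] q [ 1.2   0.16 -0.97  2.05  0.16  1.    0.16] tcp [ 405.5 -153.9  199. ] grip 85.4
```

Emit:
{"fn": "move_arm", "kwargs": {"commands": "-0.009 -0.007 0.1 0 0 0 85; -0.009 -0.007 0.2 0 0 0 85; -0.009 -0.007 0.3 0 0 0 85; -0.009 -0.007 0.4 0 0 0 85; -0.009 -0.007 0.5 0 0 0 85; -0.009 -0.007 0.605 0 0 0 85; -0.009 -0.007 0.605 0 0 0 85; -0.009 -0.007 0.605 0 0 0 85"}}

```text
time_s: 31.93
tool_pos: [401.5, -155.6, 16.4]
ee_rot: [0.707, 0.707, 0.0, -0.002]
wrist_force: [-0.3, -0.6, 0.5]
grip_width: 85.2
finger_force: 0.0
```

Emit:
{"fn": "move_arm", "kwargs": {"commands": "0 0 0 0 0 0 50; 0 0 0 0 0 0 50; 0 0 0 0 0 0 50; 0 0 0 0 0 0 50; 0 0 0 0 0 0 50", "grip_force": 50}}

```text
time_s: 32.35
tool_pos: [404.0, -158.1, 19.4]
ee_rot: [0.708, 0.706, 0.001, 0.002]
wrist_force: [-0.7, 2.2, 7.7]
grip_width: 62.9
finger_force: 54.8
```

```bash
python3 -c "
from h import *
plan(638.2,-121,168,90)"
```

```text
plan [ 0.125  0.782 -0.493] [ 0.0012  0.0006 -0.001 ] q [ 0.94  0.49 -0.74  2.2   0.56  0.64 -0.21] tcp [ 404.  -158.1   19.4] grip 62.9
```

Emit:
{"fn": "move_arm", "kwargs": {"commands": "0 0 -0.07 0 0 0 50; 0 0 -0.14 0 0 0 50; 0 0 -0.21 0 0 0 50; 0 0 -0.28 0 0 0 50; 0 0 -0.35 0 0 0 50; 0 0 -0.42 0 0 0 50; 0 0 -0.5 0 0 0 50; 0 0 -0.5 0 0 0 50"}}

```text
time_s: 33.02
tool_pos: [405.1, -158.9, 172.0]
ee_rot: [0.708, 0.706, 0.0, 0.004]
wrist_force: [0.6, -0.3, -1.2]
grip_width: 62.3
finger_force: 56.0
```

Emit:
{"fn": "move_arm", "kwargs": {"commands": "0.01 0.1 0 0 0 0 50; 0.03 0.2 0 0 0 0 50; 0.05 0.3 0 0 0 0 50; 0.06 0.4 0 0 0 0 50; 0.08 0.5 0 0 0 0 50; 0.1 0.6 0 0 0 0 50; 0.11 0.7 0 0 0 0 50; 0.125 0.782 0 0 0 0 50"}}

```text
time_s: 33.68
tool_pos: [638.5, -121.1, 167.1]
ee_rot: [0.708, 0.706, -0.0, 0.0]
wrist_force: [0.4, -0.0, -1.1]
grip_width: 62.6
finger_force: 56.3
```

Emit:
{"fn": "move_arm", "kwargs": {"commands": "0 0 0 0 0 0 50; 0 0 0 0 0 0 50; 0 0 0 0 0 0 50; 0 0 0 0 0 0 50"}}

```text
time_s: 34.02
tool_pos: [635.5, -121.6, 167.2]
ee_rot: [0.708, 0.706, -0.001, -0.0]
wrist_force: [0.4, -0.1, -2.2]
grip_width: 62.4
finger_force: 56.5
```

Run:
```python
from h import *
plan(638.2,-121,109,90)
```

```text
plan [0.002 0.009 0.194] [-0.0004  0.0003 -0.0011] q [ 0.71  0.63 -0.83  1.58  0.49  1.16 -0.23] tcp [ 635.5 -121.6  167.2] grip 62.4
```

Emit:
{"fn": "move_arm", "kwargs": {"commands": "0.002 0.009 0 0 0 0 50; 0.002 0.009 0.04 0 0 0 50; 0.002 0.009 0.08 0 0 0 50; 0.002 0.009 0.12 0 0 0 50; 0.002 0.009 0.15 0 0 0 50; 0.002 0.009 0.175 0 0 0 50; 0.002 0.009 0.19 0 0 0 50; 0.002 0.009 0.195 0 0 0 50"}}

```text
time_s: 34.68
tool_pos: [638.6, -120.0, 109.6]
ee_rot: [0.708, 0.706, -0.001, -0.001]
wrist_force: [-9.5, 0.2, 17.7]
grip_width: 63.1
finger_force: 57.9
```

Emit:
{"fn": "move_arm", "kwargs": {"commands": "0 0 0 0 0 0 50; 0 0 0.004 0 0 0 50; 0 0 0.004 0 0 0 85; 0 0 0.004 0 0 0 85; 0 0 0.004 0 0 0 85; 0 0 -0.1 0 0 0 85; 0 0 -0.2 0 0 0 85; 0 0 -0.3 0 0 0 85"}}

```text
time_s: 35.35
tool_pos: [639.2, -120.0, 199.3]
ee_rot: [0.708, 0.706, -0.0, -0.001]
wrist_force: [1.3, -0.8, -0.5]
grip_width: 84.7
finger_force: 0.0
```

Emit:
{"fn": "move_arm", "kwargs": {"commands": "-0.707 -0.568 0 0 0 -0.5 85; -0.707 -0.568 0 0 0 -0.5 85; -0.707 -0.568 0 0 0 -0.5 85; -0.707 -0.568 0 0 0 -0.5 85; -0.707 -0.568 0 0 0 -0.5 85; -0.707 -0.568 0 0 0 -0.5 85; -0.707 -0.568 0 0 0 -0.5 70; -0.707 -0.568 0 0 0 -0.5 70"}}

```text
time_s: 36.02
tool_pos: [463.5, -339.1, 197.9]
ee_rot: [0.285, 0.958, -0.002, -0.001]
wrist_force: [0.3, -0.1, -0.4]
grip_width: 70.4
finger_force: 0.0
```

Emit:
{"fn": "move_arm", "kwargs": {"commands": "0 0 0 0 0 0 70; 0 0 0 0 0 0 70; 0 0 0 0 0 0 70"}}

```text
time_s: 36.27
tool_pos: [469.4, -330.6, 199.1]
ee_rot: [0.284, 0.959, 0.0, 0.0]
wrist_force: [0.1, 0.5, 0.1]
grip_width: 69.9
finger_force: 0.0
```

Run:
```python
from h import *
for n in('top','side'):
    s=snap(n); save(s,n+'9.png'); print(n); tops(s,172,184,(600,720,-160,180),20); tops(s,146,162,(380,640,255,390),20);tops(s,80,95,(300,500,-250,240),60)
plan(467,-333.5,150,181)
```

```text
top
top [222. 167.] 421 [661.7 130.6 177.9] [65. 59. 12.]
top [285. 173.] 454 [646.8 -34.9 178. ] [64. 63. 12.]
top [317. 177.] 455 [ 641.2 -118.4  178.1] [64. 63. 12.]
top [149. 210.] 130 [545.8 320.2 153.1] [33. 34. 14.]
top [145. 242.] 127 [459.4 324.2 153.7] [29. 32. 13.]
top [247. 252.] 122 [451.5  65.2  88.1] [56. 55. 14.]
side
top [281. 161.] 220 [ 637.9 -115.7  176.3] [64. 64.  9.]
top [266. 176.] 235 [645.2 -33.8 177. ] [64. 65. 10.]
top [231. 207.] 305 [657.6 134.1 177.5] [63. 66. 11.]
top [226. 277.] 129 [542.7 323.8 151.6] [33. 32. 11.]
top [254. 293.] 139 [457.2 327.8 151.4] [33. 33. 11.]
top [306. 244.] 126 [448.8  71.1  87.8] [57. 52. 14.]
plan [ 0.002 -0.013  0.164] [ 0.      0.0002 -0.1881] q [ 1.38  0.57 -1.11  1.73  0.55  1.19  1.11] tcp [ 469.5 -330.5  199.2] grip 70.3
```

View pics/top9.png

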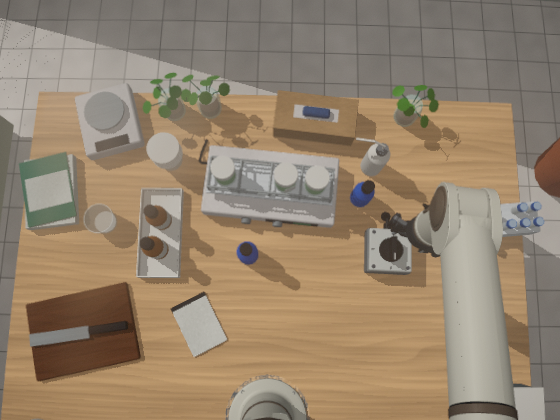

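The top view shows three jars in the bays at (222,167), (285,173) and (317,177), with lid tops at z=178. Two amber bottles stand in the tray at (155,215) and (153,246), nothing else has moved, and the bar is still off. Next I turn the isolator on.

Emit:
{"fn": "move_arm", "kwargs": {"commands": "0.002 -0.013 0 0 0 -0.188 70; 0.002 -0.013 0 0 0 -0.188 70; 0.002 -0.013 0 0 0 -0.188 70; 0.002 -0.013 0 0 0 -0.188 70; 0.002 -0.013 0 0 0 -0.188 70; 0.002 -0.013 0.1 0 0 -0.188 70; 0.002 -0.013 0.18 0 0 -0.188 70; 0.002 -0.013 0.18 0 0 -0.188 70"}}

```text
time_s: 37.03
tool_pos: [463.5, -332.9, 140.8]
ee_rot: [-0.009, 1.0, 0.002, -0.003]
wrist_force: [-2.2, 0.3, -0.6]
grip_width: 70.0
finger_force: 0.0
```

Emit:
{"fn": "move_arm", "kwargs": {"commands": "0 0 0 0 0 0 70; 0 0 0 0 0 0 70; 0 0 0 0 0 0 70"}}

```text
time_s: 37.28
tool_pos: [467.3, -334.7, 146.7]
ee_rot: [-0.009, 1.0, -0.001, 0.001]
wrist_force: [0.2, -0.4, -0.1]
grip_width: 70.1
finger_force: 0.0
```

Run:
```python
from h import *
plan(467,-333.5,54,181)
```

```text
plan [0.002 0.005 0.309] [-0.0005  0.0007 -0.0001] q [ 1.41  0.7  -1.19  1.78  0.71  1.16  1.59] tcp [ 467.3 -334.7  146.7] grip 70.1
```

Emit:
{"fn": "move_arm", "kwargs": {"commands": "0.002 0.005 0.1 0 0 0 70; 0.002 0.005 0.2 0 0 0 70; 0.002 0.005 0.28 0 0 0 70; 0.002 0.005 0.308 0 0 0 70; 0.002 0.005 0.308 0 0 0 70; 0.002 0.005 0.308 0 0 0 70; 0.002 0.005 0.308 0 0 0 5; 0.002 0.005 0.308 0 0 0 5", "grip_force": 80}}

```text
time_s: 37.95
tool_pos: [466.7, -333.9, 54.4]
ee_rot: [-0.008, 1.0, -0.001, 0.001]
wrist_force: [-0.5, 0.2, 0.1]
grip_width: 46.9
finger_force: 0.0
```

Emit:
{"fn": "move_arm", "kwargs": {"commands": "0 0 0 0 0 0 5; 0 0 0 0 0 0 5; 0 0 0 0 0 0 5; 0 0 0 0 0 0 5; 0 0 0 0 0 0 5"}}

```text
time_s: 38.37
tool_pos: [465.7, -331.3, 53.7]
ee_rot: [-0.008, 1.0, 0.001, 0.0]
wrist_force: [-1.6, 5.1, 8.2]
grip_width: 13.7
finger_force: 77.8
```

Gripped. I'll turn it clockwise 90°.

Emit:
{"fn": "move_arm", "kwargs": {"commands": "0 0 0 0 0 0.04 5; 0 0 0 0 0 0.08 5; 0 0 0 0 0 0.12 5; 0 0 0 0 0 0.16 5; 0 0 0 0 0 0.2 5; 0 0 0 0 0 0.24 5; 0 0 0 0 0 0.28 5; 0 0 0 0 0 0.32 5"}}

```text
time_s: 39.03
tool_pos: [465.8, -331.2, 53.7]
ee_rot: [0.474, 0.881, 0.001, -0.0]
wrist_force: [-2.1, 5.0, 7.7]
grip_width: 13.7
finger_force: 77.6
```

Emit:
{"fn": "move_arm", "kwargs": {"commands": "0 0 0 0 0 0.04 5; 0 0 0 0 0 0.08 5; 0 0 0 0 0 0.12 5; 0 0 0 0 0 0.16 5; 0 0 0 0 0 0.18 5; 0 0 0 0 0 0.18 5; 0 0 0 0 0 0.18 5"}}

```text
time_s: 39.62
tool_pos: [465.8, -331.2, 53.7]
ee_rot: [0.699, 0.715, 0.0, -0.0]
wrist_force: [-2.0, 5.2, 8.4]
grip_width: 13.4
finger_force: 78.1
```

Emit:
{"fn": "move_arm", "kwargs": {"commands": "0 0 0 0 0 0 70; 0 0 0 0 0 0 70; 0 0 0 0 0 0 70; 0 0 0 0 0 0 70; 0 0 -0.13 0 0 0 70; 0 0 -0.26 0 0 0 70; 0 0 -0.39 0 0 0 70; 0 0 -0.5 0 0 0 70"}}

```text
time_s: 40.28
tool_pos: [465.6, -333.3, 204.9]
ee_rot: [0.699, 0.715, 0.0, 0.0]
wrist_force: [1.3, -0.8, -0.2]
grip_width: 70.2
finger_force: 0.0
```

Emit:
{"fn": "move_arm", "kwargs": {"commands": "-0.13 -0.13 0 0 0 0 70; -0.26 -0.13 0 0 0 0 70; -0.39 -0.13 0 0 0 0 70; -0.5 -0.13 0 0 0 0 70; -0.5 -0.13 0 0 0 0 70; -0.5 -0.13 0 0 0 0 70; -0.5 -0.13 0 0 0 0 70"}}

```text
time_s: 40.87
tool_pos: [429.7, -483.2, 201.9]
ee_rot: [0.699, 0.715, 0.001, -0.001]
wrist_force: [0.7, 0.7, 0.4]
grip_width: 69.9
finger_force: 0.0
```

Run:
```python
from h import *
s=snap('top'); save(s,'top10.png'); P=cloud(s);x,y,z=P[...,0],P[...,1],P[...,2]
m=(abs(x-467)<50)&(abs(y+333)<50)&(z>108)&(z<120)
print(m.sum(),cv2.minAreaRect(P[m][:,:2].astype(np.float32)))
for n in('top','side'):
    s=snap(n); print(n); tops(s,172,184,(600,720,-160,180),20); tops(s,146,162,(380,640,255,390),20)
plan(467,-333,200,91); print(r.state()['wrist_force'])
```

```text
137 ((466.8879699707031, -333.2146301269531), (14.574995040893555, 65.4897689819336), 0.6116961240768433)
top
top [222. 167.] 425 [662.  130.6 177.8] [64. 59. 12.]
top [285. 173.] 451 [646.9 -35.  178.1] [63. 63. 12.]
top [317. 177.] 455 [ 640.4 -118.4  177.9] [64. 63. 12.]
top [149. 210.] 128 [545.8 320.3 153.1] [32. 34. 14.]
top [145. 242.] 129 [459.3 324.  153.9] [29. 32. 11.]
side
top [281. 161.] 216 [ 638.6 -115.6  177.1] [63. 65. 10.]
top [266. 176.] 241 [644.4 -30.8 176.9] [63. 66. 10.]
top [231. 207.] 297 [658.5 133.  177.4] [63. 65. 10.]
top [226. 277.] 130 [542.4 324.7 151.4] [32. 31. 10.]
top [254. 293.] 139 [457.1 328.5 151.7] [33. 33. 11.]
plan [0.494 0.134 0.009] [ 0.0001 -0.0001  0.0024] q [ 1.35  0.58 -0.81  1.55  0.44  1.2   0.49] tcp [ 430.4 -482.3  202.8] grip 70.0
[ 0.6242235   0.26842035 -0.05746377]
```

View pics/top10.png

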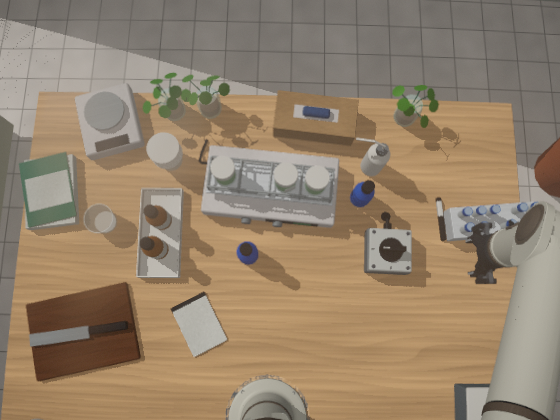

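The top view shows the bar back across at (394,248), matching its starting "on" measurement. The jars are in their bays, the bottles are in the tray, and the arm is clear.

```bash
python3 -c "
from h import *
print(r.job_done())"
```

```text
the job is handed in; nothing more can be done
None
```

I handed the job in at about 41 s of the 210 s allowed: isolator turned off first, both amber bottles stood upright in the tray, all three jars stood in separate bays, then the isolator turned back on. The hand-in gave no verdict, but the last images confirmed it all, with nothing else seen to have moved.

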